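# Put the spare spreader wheels away on the rack with the locking bar

### The job

Put the loose spreader wheels away on the wheel rack: slide the retaining bar fully open (to the left as the robot sees it), hang every wheel by its rim over both rods of a double J-hook, one wheel to a hook, and then slide the bar fully shut over them. The bar's lock may be on or off and its knob looks the same either way, so try the bar first; if it will not move, give the knob a quarter turn and try again. Do not knock over the potted seedlings, the stack of pots or the tin.

Things in the scene. Friction and masses are not known exactly. Their poses are not given: they have to be found in the camera images.
- rack: Free-standing wheel rack, fixed to the bench: a plywood board 520 mm wide with its top edge 287 mm above the bench, on two steel posts, with three red double J-hooks and the sliding bar. Origin on the bench below the middle of the board's front face; x points away from the robot, square to the board (hooks point to -x), y to the left along the board, z up.
- hook1 (a point): Leftmost double J-hook (rack's +y): two red level rods, 8 mm diameter, 52 mm apart, standing 75 mm out from the board (rack's -x), then turned up: the tips end 39 mm above the rods' centre line, 87 mm from the board. This point: half-way between the rods, 40 mm out from the board, level with the rods' tops (234 mm over the bench). Axes as the rack's.
- hook2 (a point): Middle double J-hook, as hook1. Neighbouring hooks are 180 mm apart. A wheel hung over both rods of a hook hangs upright, parallel to the board, with its centre 61 mm below the hook's point; it may sit anywhere along the rods.
- hook3 (a point): Right-hand double J-hook (rack's -y), as hook1.
- gate (a joint): Green retaining bar sliding along the board's front, in m: 0 shut (as at the start), 0.09 fully open (moved to the rack's +y, its fingers then between the hooks). Shut, its three flat fingers (16 mm wide, reaching 70 mm out, underside 260 mm over the bench) each bar a hook, 9 mm above a hung wheel. Slides with 2 N and stays put; locked, it stops dead after 1.5 mm.
- bar_grip (a point): Middle of the bar's black upright grip: a round post of 16 mm diameter, 278 to 322 mm above the bench, 40 mm in front of the board, standing on the bar's middle finger. The point moves with the bar; axes as the rack's.
- lock_knob (a point): Centre of the lock's round unmarked black knob (40 mm diameter, 315 to 345 mm over the bench, vertical axis) on a 56 mm grey box on the board's top, midway between hook2 and hook3. Fixed point: tells nothing of its turn. Two-lobed cam: a quarter turn (75 to 105 degrees), either way, always frees a locked bar but may lock a free one. Takes 0.06 N m, stays put.
- wheel1_mid (a point): Spare wheel, starts flat: black tyre, yellow centre, 156 mm diameter, 34 mm wide, under 0.35 kg. Its rim is a band 12 mm thick (radius 66 to 78 mm). This point is its centre, half-way up (17 mm over the bench when flat). z: the wheel's axis. Three spokes, at 180, +60 and -60 degrees from its x; the open gaps between them are centred on 0, +120 and -120 degrees. Absent on some starts.
- wheel2_mid (a point): Second spare wheel, as wheel1. Hub 28 mm in diameter and as wide as the wheel; spokes 9 mm wide, 12 mm deep, at mid-width. A wheel can be pinched across the rim in a gap, one finger inside and one outside. Absent on some starts.
- wheel3_mid (a point): Third spare wheel, as wheel1. Absent on some starts.
- seedling1: Bystander: small seedling in a black pot, 72 mm diameter, about 80 mm tall with its leaves. Origin under its centre, z up.
- seedling2: Bystander: seedling in a black pot, 90 mm diameter, about 150 mm tall. Origin under its centre, z up.
- pots: Bystander: stack of grey plastic pots, 104 mm diameter, 145 mm tall. Origin under its centre, z up.
- greasetin: Bystander: green tin, 68 mm diameter, 62 mm tall. Origin under its centre, z up.
Not all that is in view belongs to the job. What is shaped like the part that bears wheel2_mid but purple is not meant.

How it is judged:
By the outcome, as a careful person would: the job done as asked, in the order asked, and still so for the second after the job is handed in, with the robot touching nothing.
Of wheel1, wheel2, wheel3 only 2 to 3 are there at a start; the rules pass over those that are not, and their reading is None.
At some moment in a run one of wheel1, wheel2, wheel3 may be knocked a few centimetres aside while the robot is not near it.
It also fails if it takes over 210 s, if anything falls off the work surface, if the arm or the gripper's body presses on something with over 40 N, if the wrist force passes 120 N, or if a joint passes its speed limit or range.

### The arm

A 6-joint arm with a two-finger parallel gripper is mounted at the origin on the work surface. World frame = base frame: x ahead of the robot, y to its left, z up, the work surface at z = 0. Lengths are in m, angles in rad, forces in N, time in s.
With the tool pointing down it reaches from about 0.275 to 0.725 m from the base axis. Payload 5.6 kg.
Tool frame: the origin (TCP) lies midway between the tips of the shut fingers; the grasp point (between the pads) lies 19 mm behind it; z points along the fingers, y is the direction in which the jaws open and shut (so a half turn about z gives the same grasp; the last joint's range is limited). The gripper opens to 85 mm and grips with 20 to 120 N. Pads are 22 mm wide; open, the fingers measure 114 mm over their backs; the gripper's body (76 mm by 85 mm) begins 54 mm behind the grasp point. The pads swing forward as they close: fully open they stand 13 mm farther back than shut.
Start: joints at [1.405, 0.255, 0.108, 0, -1.424, -0.285], TCP at [0.24, 0.495, 0.231] pointing down, gripper open.
Joint ranges: [-2.95, 2.95], [-1.21, 1.97], [-1.09, 1.5], [-2.87, 1.71], [-2.94, -0.07], [-3.05, 3.05]. Speed limits (rad/s): [2.57, 2.57, 3.14, 3.14, 3.14, 3.14].

### API

Orientations are given as [roll, pitch, yaw] about the fixed x, y, z axes, in that order (R = Rz(yaw) Ry(pitch) Rx(roll)).
In Python, from cell import bot gives the robot as it stands.
- The arm moves only by the tool carry_out, never from a script. Its argument "increments" is a list that holds one entry, the list of rows, each a list of 5 numbers: the gripper command: -1 is shut, 1 is fully open, values between are in proportion, then the shift along the tool's x, y, z in cm, then the turn about the tool's z in units of 6 degrees (1.0 is 6 degrees). A call has 1 to 20 rows; each row is the pose to reach, as a shift and turn from the pose commanded when the call began, along the tool's axes at that moment; what a row does not reach only later rows make up. A row lasts 1/8 s, in which the tool goes at most 62.5 mm and 10.7 degrees, less where a joint would pass 70% of its speed; a pose out of reach is approached as far as the arm can. A call with a gripper value outside its range is refused whole. The fingers move at their own pace and stop on an object; the grip force is fixed at half the most. Time passes only in rows, so rows that repeat a pose let the fingers close. It gives the time, the measured TCP pose, the force and the opening at its end, in the units of the state.
- bot.get_obs(): the state, without advancing time (a new reading comes with each control period).
- bot.read_camera(name): name is "scene" or "top"; returns a dict with "color" (384x512x3 uint8, red, green, blue), "mtx" (3x3 intrinsics, pixels), "position" and "rotation" of the camera in the world. Camera axes: x right, y down, z forward; pixel columns grow to the right and rows downward; lengths in m; the calibration is good to about 2 mm. A picture is of the moment at which its call begins. There is no depth.
- bot.hand_in(): hands the job in, once; it reports no verdict.
Trained networks look in the newest picture that a camera, given by its name, has taken for a name from the list of things; names that differ only in an ending like _2 or _b are one class to them, and where a whole thing is asked for, a point or a joint stands for the part that bears it (a point fixed in the world has none). Each returns a list of dicts, best first, with "confidence" (0 to 1); they miss things now and then, are a little off and sometimes report something else, mostly with a low value. They report only what shows in the picture. A call takes as long as a camera call. They do not tell look-alikes from the thing itself.
- bot.silhouettes(label, camera): "mask" (384x512 bool, what is visible of it) and "rect" ([left, top, right, bottom] in pixels, round what is visible of it).
The state is a dict: "t": time; "q": joint angles; "dq": joint speeds; "joint_torque": joint torques, N m; "position": TCP position; "eef_rot": TCP orientation; "wrist_force": force on the tool from outside, world axes, zero at the start; "wrist_torque": the same for the moment, N m; "grip_width": opening from 0.0 (shut) to 1.0 (fully open).
Only numpy, scipy, OpenCV 4.12 (cv2) and the standard library are available. Lean on these libraries where they do the work, as an engineer would, in place of code of your own. Each camera call takes 0.05 s, during which the arm holds its last target.

## Working session

There is one attempt and no reset: what is moved stays moved. The work goes in short steps, Python scripts to look and compute and a tool call to move; the robot and the scene stay as the last step left them, time stands still between calls to the robot, and variables do not carry over. Pictures are saved under pics/ and viewed, and the job is handed in when it is done.

Besides the shell and the picture viewer there is one more tool, called after "Request:" as name(argument=value, ...) on one line, values as JSON. carry_out: Moves the arm, as the interface text tells. Its arguments: {"type":"object","properties":{"increments":{"type":"array"}},"required":["increments"]}

```bash
ls; mkdir -p pics; python3 - <<'E'
from cell import bot
import cv2
o=bot.get_obs(); print(o)
for n in("scene","top"):
    c=bot.read_camera(n); cv2.imwrite(f"pics/{n}0.png",c["color"][:,:,::-1]); print(n,c["mtx"],c["position"],c["rotation"])
E
```

```text
pics
{'t': 0.0, 'q': array([ 1.40462725e+00,  2.55704401e-01,  1.06985677e-01, -4.59202993e-04,
       -1.42388650e+00, -2.84627976e-01]), 'dq': array([ 0.00175781, -0.00126317,  0.00073019,  0.0010432 , -0.00108747,
        0.00029576]), 'joint_torque': array([ 1.31411939e-04, -3.86629057e+01,  2.37940514e+01,  5.36486462e+00,
       -6.04733446e-03,  5.08585046e-06]), 'position': array([0.23934738, 0.49463333, 0.23041316]), 'eef_rot': array([ 3.13972900e+00, -7.20806789e-05, -4.50864610e-01]), 'wrist_force': array([0.37672621, 0.95122572, 0.38278791]), 'wrist_torque': array([-0.0217284 , -0.00389772, -0.04266035]), 'grip_width': 0.9964812413250868}
scene [[404.44181072   0.         252.13789497]
 [  0.         404.44181072 190.29382155]
 [  0.           0.           1.        ]] [1.19184218 0.34315695 1.28519978] [-2.48355576e+00  9.95445682e-04  1.98545245e+00]
top [[372.72003552   0.         250.40195391]
 [  0.         372.72003552 191.09061348]
 [  0.           0.           1.        ]] [0.21454273 0.02995472 1.30804841] [-2.92578320e+00 -2.58732236e-04 -1.56625716e+00]
```

View pics/scene0.png

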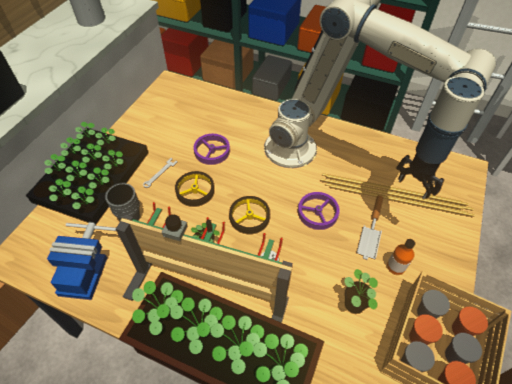

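View pics/top0.png

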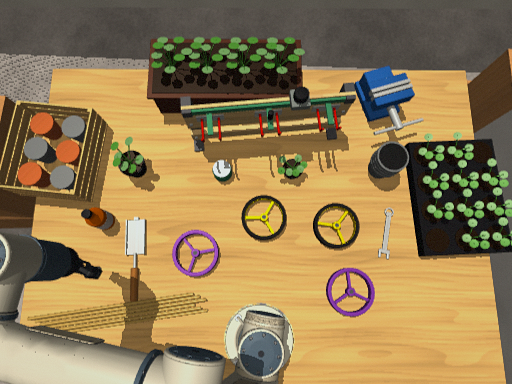

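```bash
cat > h.py <<'E'
import numpy as np, cv2
from scipy.spatial.transform import Rotation as R
from cell import bot
def cam(n):
    c=bot.read_camera(n); c["Rw"]=R.from_euler('xyz',c["rotation"]).as_matrix(); return c
def proj(c,P):
    P=np.atleast_2d(P); q=(P-c["position"])@c["Rw"]
    u=q@c["mtx"].T; return u[:,:2]/u[:,2:]
def back(c,uv,z):
    uv=np.atleast_2d(uv).astype(float); d=np.c_[uv,np.ones(len(uv))]@np.linalg.inv(c["mtx"]).T@c["Rw"].T
    s=(z-c["position"][2])/d[:,2]; return c["position"]+d*s[:,None]
def save(c,n,box=None,k=1):
    im=c["color"][:,:,::-1]
    if box: im=im[box[1]:box[3],box[0]:box[2]]
    cv2.imwrite(f"pics/{n}.png",cv2.resize(im,None,fx=k,fy=k,interpolation=cv2.INTER_CUBIC))
E
python3 - <<'E'
from h import *
t=cam("top"); s=cam("scene")
print(t["Rw"][:,2],proj(t,[0,0,0]),proj(s,[0,0,0]), proj(t,bot.get_obs()["position"]),proj(s,bot.get_obs()["position"]))
save(t,"topz",(180,70,380,220),4); save(s,"scz",(110,180,310,330),4)
for n,c in(("top",t),("scene",s)):
  for l in("wheel1_mid","rack","gate","seedling1","seedling2","pots","greasetin","lock_knob","hook1"):
    try:
      for d in bot.silhouettes(l,n):
        m=d["mask"]; ys,xs=np.nonzero(m); print(n,l,round(d["confidence"],2),np.round(d["rect"]),xs.mean().round(1),ys.mean().round(1),back(c,[xs.mean(),ys.mean()],0.017)[0].round(3))
    except Exception as e: print(l,e)
E
```

```text
[ 2.14137118e-01  7.19276925e-04 -9.76803346e-01] [[259.06893793 339.30238139]] [[290.41597756 147.62460687]] [[ 86.58025282 263.05268197]] [[411.39204089 191.27480276]]
top rack 0.67 [180.  81. 359. 153.] 268.7 115.1 [ 0.786 -0.036  0.017]
top gate 0.57 [189.  98. 344. 138.] 267.1 110.2 [ 0.806 -0.03   0.017]
top seedling1 0.83 [276. 156. 303. 180.] 292.1 167.0 [ 0.587 -0.119  0.017]
top seedling1 0.65 [108. 135. 148. 181.] 129.7 161.5 [0.605 0.467 0.017]
top seedling2 0.83 [276. 156. 303. 180.] 292.1 167.0 [ 0.587 -0.119  0.017]
top seedling2 0.65 [108. 135. 148. 181.] 129.7 161.5 [0.605 0.467 0.017]
top greasetin 0.82 [215. 162. 235. 186.] 222.1 170.8 [0.571 0.133 0.017]
top lock_knob 0.67 [181.  82. 357. 155.] 267.9 115.2 [ 0.786 -0.033  0.017]
top hook1 0.95 [181.  86. 357. 147.] 267.7 115.3 [ 0.786 -0.032  0.017]
top hook1 0.52 [213. 158. 232. 184.] 221.5 170.2 [0.574 0.135 0.017]
scene rack 0.92 [113. 202. 294. 320.] 203.6 258.8 [ 0.641 -0.086  0.017]
scene gate 0.93 [147. 206. 273. 263.] 214.2 234.5 [ 0.538 -0.098  0.017]
scene seedling1 0.95 [347. 270. 378. 313.] 360.3 292.8 [0.544 0.448 0.017]
scene seedling1 0.71 [193. 221. 220. 244.] 203.2 231.7 [ 0.543 -0.14   0.017]
scene seedling2 0.95 [347. 270. 378. 313.] 360.3 292.8 [0.544 0.448 0.017]
scene seedling2 0.71 [193. 221. 220. 244.] 203.2 231.7 [ 0.543 -0.14   0.017]
scene pots 0.96 [107. 182. 143. 220.] 123.3 200.8 [ 0.544 -0.491  0.017]
scene pots 0.18 [117. 205. 295. 321.] 204.2 258.6 [ 0.64  -0.085  0.017]
scene greasetin 0.46 [191. 221. 222. 244.] 202.5 231.6 [ 0.544 -0.143  0.017]
scene greasetin 0.38 [271. 254. 276. 260.] 272.5 255.2 [0.531 0.129 0.017]
scene lock_knob 0.83 [117. 200. 292. 325.] 203.8 258.6 [ 0.64  -0.086  0.017]
scene hook1 0.55 [115. 205. 292. 321.] 203.5 259.2 [ 0.643 -0.086  0.017]
```

View pics/topz.png

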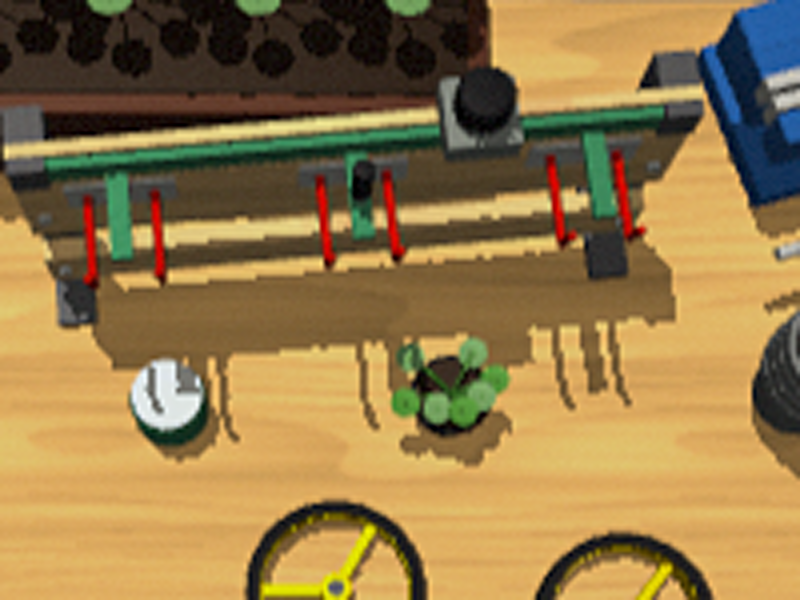

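View pics/scz.png

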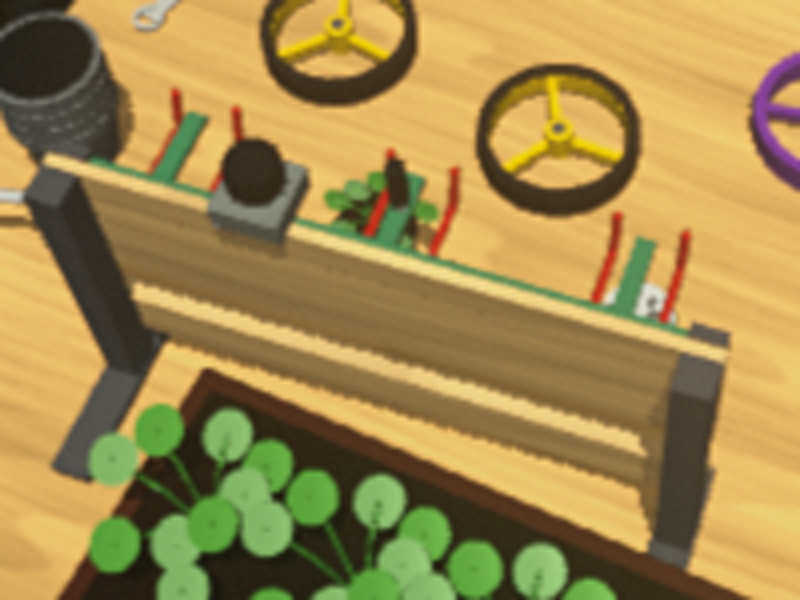

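```bash
cat > rack.py <<'E'
from h import *
from scipy.optimize import least_squares
t=cam("top"); s=cam("scene")
px=lambda u,o:(np.array(u)+.5)/4-.5+np.array(o)
S=(110,180);T=(180,70)
obs=[]
for h,(a,b) in zip((.18,0,-.18),(((685,234),(617,214)),((455,170),(391,152)),((237,110),(176,92)))):
    obs.append((s,px(a,S),(-.087,h+.026,.268))); obs.append((s,px(b,S),(-.087,h-.026,.268)))
obs+=[(t,px((486,85),T),(None,-.09,.345)),(t,px((367,167),T),(-.04,0,.322)),(s,px((396,162),S),(-.04,0,.322))]
# rods' root-to-tip points in the top view: rod at bend
for h,(a,b) in zip((.18,0,-.18),(((91,277),(160,272)),((330,258),(397,252)),((567,237),(635,232)))):
    obs.append((t,px(a,T),(-.081,h+.026,.235))); obs.append((t,px(b,T),(-.081,h-.026,.235)))
def w(p,l):
    l=np.array([0.0 if v is None else v for v in l]); c,sn=np.cos(p[2]),np.sin(p[2])
    return np.array([p[0]+c*l[0]-sn*l[1],p[1]+sn*l[0]+c*l[1],l[2]])
def res(p): return np.concatenate([(proj(c,w(p,l))[0]-u)*(0 if l[0] is None else 1) for c,u,l in obs])
r=least_squares(res,[.7,0,0],loss='soft_l1'); p=r.x; print(p.round(4)); print(res(p).reshape(-1,2).round(1).tolist())
for n,l in dict(h1=(-.04,.18,.234),h2=(-.04,0,.234),h3=(-.04,-.18,.234),grip=(-.04,0,.3),tin=(0,.26,.287),boardR=(0,-.26,.287)).items(): print(n,w(p,l).round(4),proj(t,w(p,l)).round(1),proj(s,w(p,l)).round(1))
np.save("rack.npy",p)
for n,c in(("top",t),("scene",s)):
    im=cv2.resize(c["color"][:,:,::-1],None,fx=4,fy=4,interpolation=cv2.INTER_CUBIC)
    P=[]
    for h in(.18,0,-.18):
        for d in(.026,-.026):P.append([(0,h+d,.23),(-.075,h+d,.23),(-.087,h+d,.269)])
    P.append([(0,.26,.287),(0,-.26,.287)]); P.append([(-.04,0,.278),(-.04,0,.322)])
    for l in P:
        q=proj(c,[w(p,x) for x in l])*4+1.5
        cv2.polylines(im,[q.round().astype(int).reshape(-1,1,2)],False,(255,0,255),1)
    o=T if n=="top" else S
    cv2.imwrite(f"pics/fit_{n}.png",im[o[1]*4:o[1]*4+400,o[0]*4:o[0]*4+800])
E
python3 rack.py
```

```text
[ 0.708  -0.0224  0.0959]
[[0.2, 0.6], [0.2, 0.8], [-0.2, 0.3], [-0.3, 0.3], [-0.4, -0.0], [-0.3, 0.2], [0.0, -0.0], [-0.6, -1.7], [-1.0, 2.7], [0.8, 1.3], [0.6, 1.0], [0.0, 0.9], [0.2, 0.9], [-0.6, 1.1], [-0.8, 0.9]]
h1 [0.6509 0.153  0.234 ] [[210.8 126.9]] [[267.5 255.5]]
h2 [ 0.6682 -0.0262  0.234 ] [[269.2 121.9]] [[210.2 238.9]]
h3 [ 0.6854 -0.2054  0.234 ] [[327.3 116.9]] [[156.1 223.1]]
grip [ 0.6682 -0.0262  0.3   ] [[270.4 112.9]] [[208.3 227. ]]
tin [0.6831 0.2364 0.287 ] [[180.9 109.6]] [[291.9 266.7]]
boardR [ 0.7329 -0.2812  0.287 ] [[355.8  94.8]] [[122.3 217. ]]
```

View pics/fit_top.png

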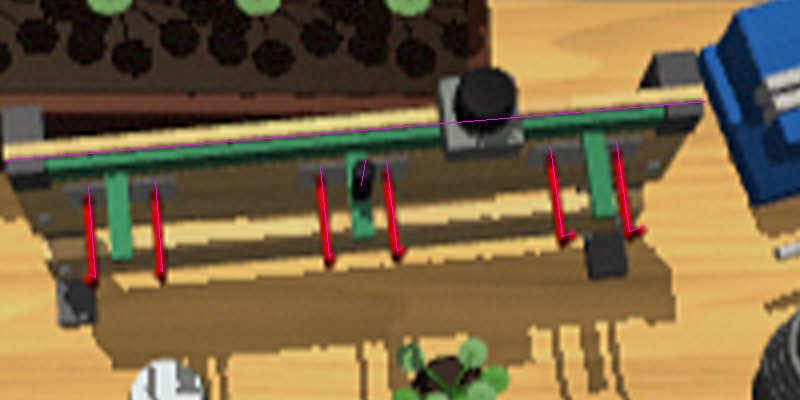

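View pics/fit_scene.png

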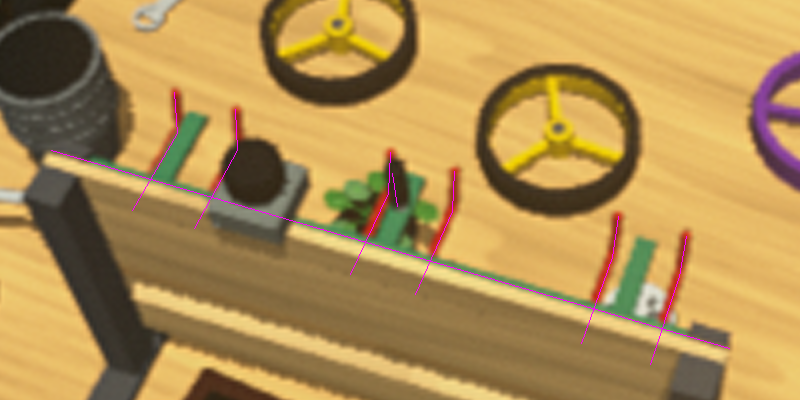

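```bash
python3 - <<'E'
from h import *
t=cam("top"); s=cam("scene")
for n,c in(("top",t),("scene",s)):
  for l in("wheel1_mid","wheel2_mid","wheel3_mid"):
      for d in bot.silhouettes(l,n):
        m=d["mask"]; ys,xs=np.nonzero(m); print(n,l,round(d["confidence"],2),np.round(d["rect"]),xs.mean().round(1),ys.mean().round(1),back(c,[xs.mean(),ys.mean()],0.017)[0].round(3))
  hsv=cv2.cvtColor(c["color"],cv2.COLOR_RGB2HSV)
  y=cv2.inRange(hsv,(24,200,120),(34,255,255)); k,lab,st,ce=cv2.connectedComponentsWithStats(y)
  for i in range(1,k):
    if st[i,4]>60: print(n,st[i],ce[i].round(1),back(c,ce[i],.017)[0].round(3))
save(t,"tw",(230,180,380,260),5); save(s,"sw",(160,150,290,240),6)
E
```

```text
top wheel1_mid 0.59 [212. 159. 233. 185.] 222.0 170.9 [0.571 0.133 0.017]
top wheel2_mid 0.8 [327. 268. 374. 320.] 350.6 291.9 [ 0.154 -0.306  0.017]
top wheel2_mid 0.72 [314. 202. 360. 250.] 337.2 224.7 [ 0.379 -0.271  0.017]
top wheel2_mid 0.65 [172. 230. 220. 276.] 194.5 253.3 [0.279 0.221 0.017]
top wheel3_mid 0.8 [243. 197. 286. 238.] 262.9 215.8 [ 0.409 -0.013  0.017]
top [245 201  29  33 169] [263.1 217. ] [ 0.405 -0.014  0.017]
top [318 210  30  34 176] [336.1 225.5] [ 0.377 -0.267  0.017]
scene wheel2_mid 0.84 [299. 194. 338. 229.] 318.8 210.8 [0.283 0.22  0.017]
scene wheel2_mid 0.68 [175. 173. 216. 207.] 195.0 188.8 [ 0.38  -0.264  0.017]
scene wheel2_mid 0.68 [193. 135. 230. 166.] 211.6 149.1 [ 0.16  -0.303  0.017]
scene wheel3_mid 0.76 [230. 195. 269. 236.] 249.0 214.5 [ 0.406 -0.017  0.017]
scene [180 175  27  20  93] [193.8 187. ] [ 0.374 -0.272  0.017]
scene [236 199  29  24 109] [248.8 213.3] [ 0.401 -0.02   0.017]
```

View pics/tw.png

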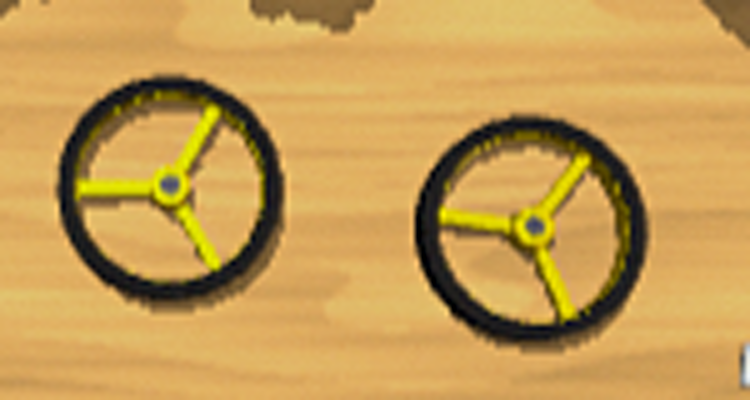

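View pics/sw.png

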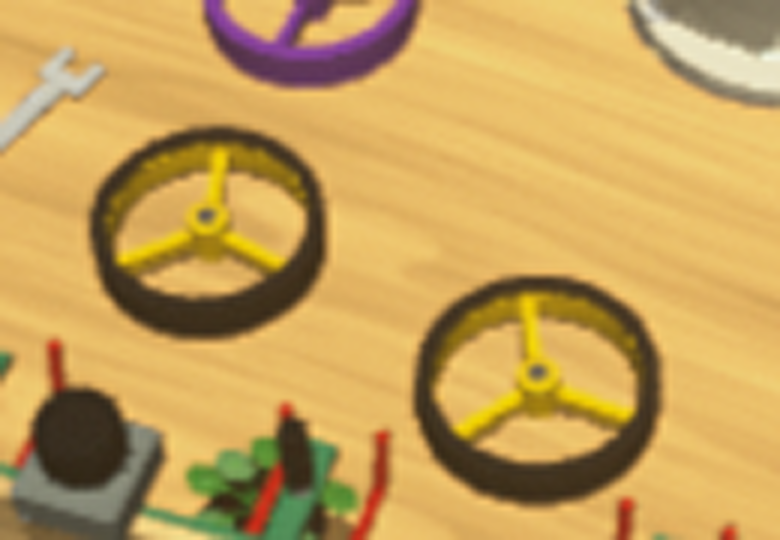

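```bash
cat >> h.py <<'E'
P=None
try: P=np.load("rack.npy")
except Exception: pass
def w(l,p=None):
    p=P if p is None else p
    c,s=np.cos(p[2]),np.sin(p[2]); return np.array([p[0]+c*l[0]-s*l[1],p[1]+s*l[0]+c*l[1],l[2]])
def to(xyz,yaw,o=None):
    """shift in cm & turn units from measured pose"""
    o=o or bot.get_obs(); M=R.from_euler('xyz',o["eef_rot"]).as_matrix()
    d=M.T@(np.array(xyz)-o["position"])*100
    dy=np.degrees(yaw-o["eef_rot"][2]); dy=(dy+180)%360-180
    return d.round(2), round(-dy/6,2), "dist",round(np.linalg.norm(d)*10),"mm"
E
python3 - <<'E'
from h import *
t=cam("top")
px=lambda u:(np.array(u)+.5)/5-.5+np.array((230,180))
W={}
for n,h,sp in(("A",(170,184),((80,187),(213,110),(215,265))),("B",(535,226),((443,215),(583,160),(570,318)))):
    c=back(t,px(h),.034)[0]; e=back(t,np.array([px(x) for x in sp]),.017)
    a=np.degrees(np.arctan2(e[:,1]-c[1],e[:,0]-c[0])); base=(a[0]+ (a[1]+120)+(a[2]-120))/3
    print(n,c.round(4),a.round(1),np.linalg.norm(e-c,axis=1).round(3))
    th=np.linspace(0,2*np.pi,60)
print(to(w((-.04,0,.42)),P[2]),to((.24,.495,.42),P[2]))
print(w((-.04,0,.287)),w((-.04,.09,.287)),np.degrees(P[2]))
E
```

```text
A [ 0.4047 -0.015   0.034 ] [  89.9  -29.3 -149.6] [0.065 0.066 0.065]
B [ 0.3768 -0.2654  0.034 ] [  80.9  -39.1 -157.7] [0.063 0.065 0.068]
(array([ 61.29,  28.25, -18.87]), np.float64(-5.22), 'dist', 701, 'mm') (array([ 4.000e-02, -1.000e-02, -1.887e+01]), np.float64(-5.22), 'dist', 189, 'mm')
[ 0.66817835 -0.02621347  0.287     ] [0.65956152 0.06337308 0.287     ] 5.49406045450739
```

Request:
carry_out(increments=[[[1,0,0,-6,-1.5],[1,0,0,-12,-3],[1,0,0,-18.8,-5.2],[1,6,2.8,-18.8,-5.2],[1,61.3,28.3,-18.8,-5.2],[1,61.3,28.3,-18.8,-5.2],[1,61.3,28.3,-18.8,-5.2],[1,61.3,28.3,-18.8,-5.2],[1,61.3,28.3,-18.8,-5.2],[1,61.3,28.3,-18.8,-5.2],[1,61.3,28.3,-18.8,-5.2],[1,61.3,28.3,-18.8,-5.2],[1,61.3,28.3,-18.8,-5.2],[1,61.3,28.3,-18.8,-5.2],[1,61.3,28.3,-18.8,-5.2],[1,61.3,28.3,-18.8,-5.2],[1,61.3,28.3,-18.8,-5.2],[1,61.3,28.3,-18.8,-5.2],[1,61.3,28.3,-18.8,-5.2],[1,61.3,28.3,-18.8,-5.2]]])

```text
t: 4.15
position: [0.6678, -0.0265, 0.4197]
eef_rot: [-3.142, -0.0, 0.094]
wrist_force: [0.2, -0.5, 0.3]
grip_width: 0.999
```

```bash
python3 - <<'E'
from h import *
o=bot.get_obs(); print(o["t"],o["position"],o["eef_rot"],o["q"]); print(to(w((-.04,0,.287)),P[2]))
s=cam("scene");save(s,"s1",(110,130,310,280),4)
E
```

```text
4.15 [ 0.66776892 -0.02645385  0.41970404] [-3.14152894e+00 -4.37262322e-04  9.42091170e-02] [ 1.93537135e-01  6.46720711e-01  1.22197683e+00 -2.38696644e-05
 -2.14561102e+00  1.47145534e+00]
(array([ 0.04, -0.02, 13.27]), np.float64(-0.02), 'dist', 133, 'mm')
```

View pics/s1.png

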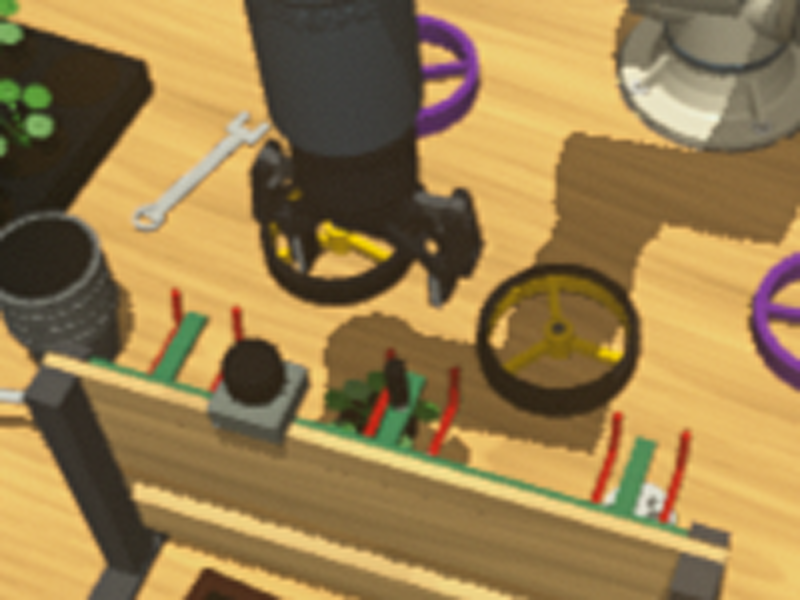

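Request:
carry_out(increments=[[[0,0,0,4,0],[0,0,0,8,0],[0,0,0,11,0],[0,0,0,13.2,0],[0,0,0,13.2,0],[-1,0,0,13.2,0],[-1,0,0,13.2,0],[-1,0,0,13.2,0],[-1,0,0,13.2,0],[-1,0,0,13.2,0]]])

```text
t: 5.45
position: [0.6686, -0.0258, 0.289]
eef_rot: [-3.141, -0.003, 0.095]
wrist_force: [-1.6, 5.4, 6.5]
grip_width: 0.168
```

```bash
python3 - <<'E'
from h import *
o=bot.get_obs(); print(o["t"],o["position"],o["wrist_force"],o["grip_width"]); print(to(w((-.04,.09,.287)),P[2]))
s=cam("scene");save(s,"s2",(110,130,310,280),4)
E
```

```text
5.45 [ 0.66857254 -0.0258384   0.28901846] [-1.61828613  5.42779979  6.54447872] 0.1682894261219046
(array([-0.05, -8.97,  0.21]), np.float64(-0.01), 'dist', 90, 'mm')
```

View pics/s2.png

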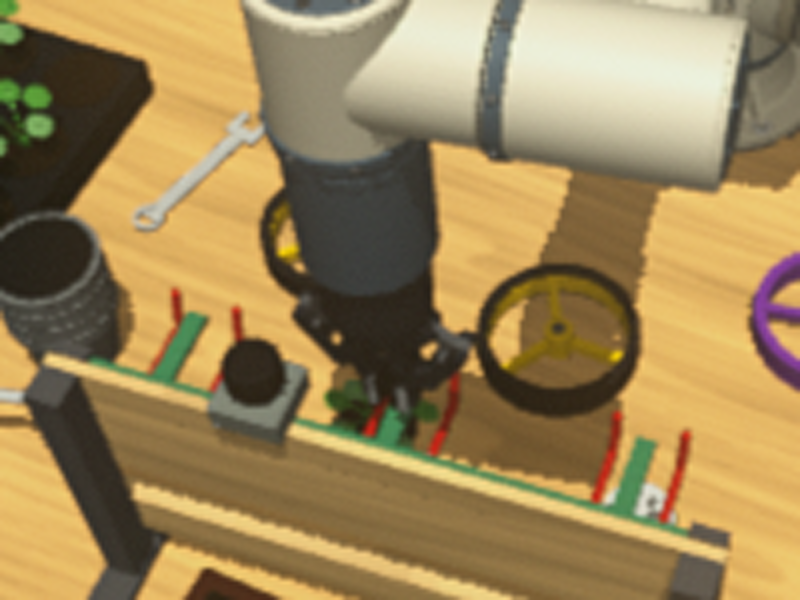

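Request:
carry_out(increments=[[[-1,0,-0.2,0,0],[-1,0,-0.4,0,0],[-1,0,-0.6,0,0],[-1,0,-0.6,0,0]]])

```text
t: 6.0
position: [0.6683, -0.0241, 0.289]
eef_rot: [3.136, -0.003, 0.091]
wrist_force: [2.8, -7.2, 4.7]
grip_width: 0.169
```

Request:
carry_out(increments=[[[-1,0,0,0,0],[-1,0,0,0,0],[0,0,0,0,0],[0,0,0,0,0],[0,0,0,0,0],[0,0,0,-4,0],[0,0,0,-8,0],[0,0,0,-12,0],[0,-12,0,-12,0],[0,-12,0,-12,0],[0,-12,0,-12,0]]])

```text
t: 7.38
position: [0.5438, -0.0328, 0.4081]
eef_rot: [3.141, 0.001, 0.094]
wrist_force: [0.5, 0.7, 0.4]
grip_width: 0.5
```

```bash
python3 - <<'E'
from h import *
t=cam("top");s=cam("scene");save(s,"s3",(150,190,200,250),10);save(t,"t3",(270,75,340,125),10)
o=bot.get_obs(); print(o["t"],o["position"],o["wrist_force"])
for c,n in((t,"t"),(s,"s")):
  for x in (-.02,0,.01,.02,.03): print(n,x,proj(c,[w((x,-.09,.345)),w((x,-.09,.315))]).round(1).tolist())
E
```

```text
7.475 [ 0.54704792 -0.0320823   0.40870916] [-0.11992842  0.01503931  0.48529077]
t -0.02 [[302.5, 96.8], [301.0, 101.6]]
t 0 [[301.6, 90.3], [300.2, 95.2]]
t 0.01 [[301.2, 87.0], [299.8, 92.1]]
t 0.02 [[300.7, 83.8], [299.4, 88.9]]
t 0.03 [[300.3, 80.6], [299.0, 85.8]]
s -0.02 [[174.4, 215.6], [176.0, 221.5]]
s 0 [[171.3, 221.3], [173.0, 227.1]]
s 0.01 [[169.8, 224.1], [171.5, 229.9]]
s 0.02 [[168.2, 227.1], [170.0, 232.8]]
s 0.03 [[166.6, 230.0], [168.4, 235.7]]
```

View pics/s3.png

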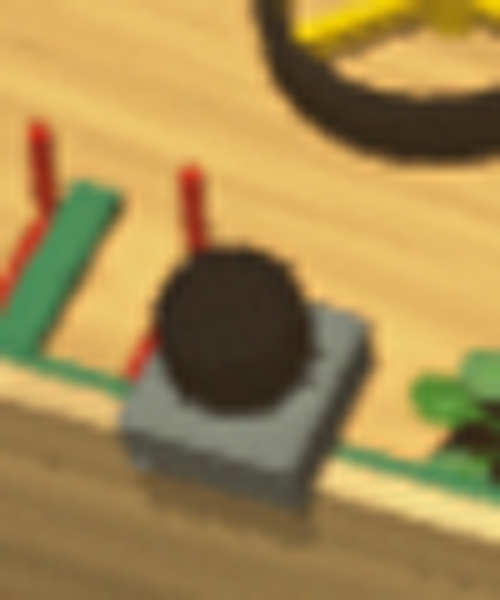

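View pics/t3.png

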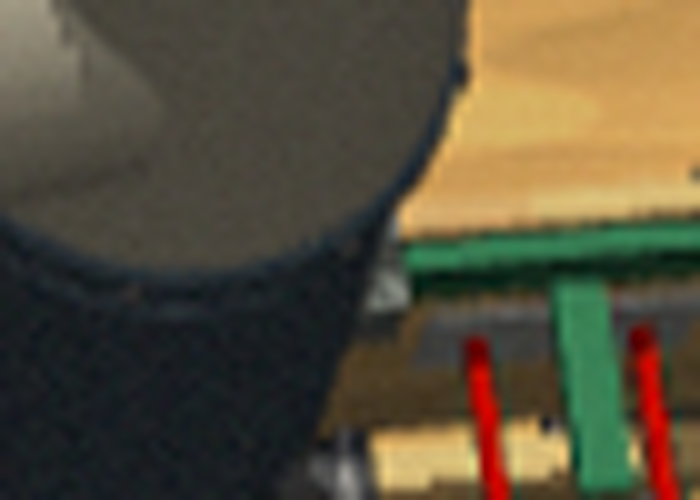

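```bash
python3 - <<'E'
from h import *
k=w((-.004,-.09,.42)); print(k,np.hypot(*k[:2]),to(k,P[2]))
E
```

```text
[ 0.7126298  -0.11235329  0.42      ] 0.7214322531441358 (array([15.73,  9.55, -1.09]), np.float64(-0.02), 'dist', 184, 'mm')
```

Request:
carry_out(increments=[[[1,0,3,-1.1,0],[1,5,6,-1.1,0],[1,10,9.5,-1.1,0],[1,15.7,9.5,-1.1,0],[1,15.7,9.5,-1.1,0],[1,15.7,9.5,-1.1,0],[1,15.7,9.5,-1.1,0]]])

```text
t: 8.35
position: [0.6974, -0.1096, 0.405]
eef_rot: [3.136, -0.018, 0.093]
wrist_force: [-0.4, -0.5, -0.3]
grip_width: 1.001
```

```bash
python3 - <<'E'
from h import *
o=bot.get_obs(); print(o["t"],o["position"],o["eef_rot"],o["q"])
print(to(w((-.004,-.09,.32)),P[2]))
s=cam("scene");save(s,"s4",(110,130,310,280),4)
E
```

```text
8.35 [ 0.6973927 -0.1096367  0.4049823] [ 3.13646786 -0.01755026  0.0932948 ] [ 0.06700605  0.80413832  1.49985185  0.00598569 -2.24882223  1.6008359 ]
(array([1.34, 0.37, 8.53]), np.float64(-0.02), 'dist', 86, 'mm')
```

View pics/s4.png

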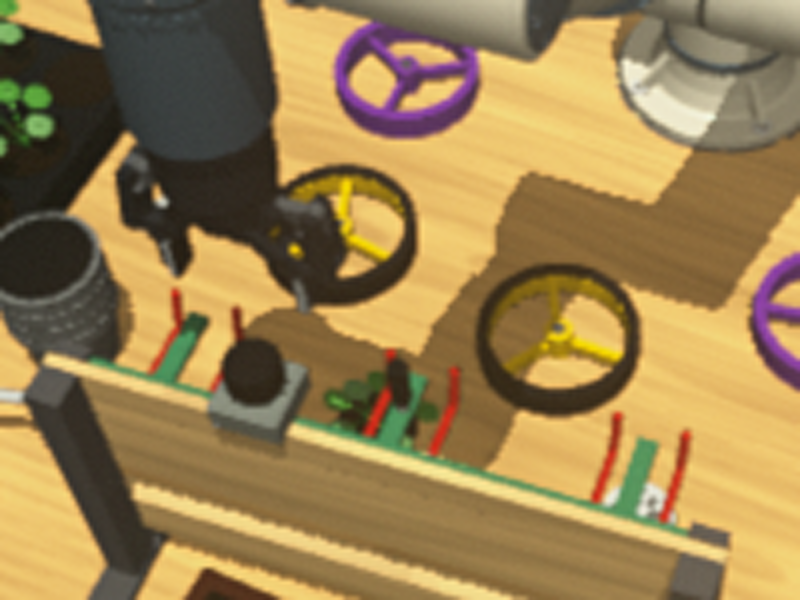

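Request:
carry_out(increments=[[[1,0,0,1.5,0],[1,0,0,3.5,0],[1,0,0,3.5,0],[1,0,0,3.5,0],[1,0,0,3.5,0],[1,0,0,3.5,0]]])

```text
t: 9.15
position: [0.6985, -0.1095, 0.3695]
eef_rot: [3.137, -0.017, 0.094]
wrist_force: [0.6, -0.5, -0.8]
grip_width: 1.002
```

```bash
python3 - <<'E'
from h import *
o=bot.get_obs(); print(o["t"],o["position"],o["eef_rot"],o["q"])
print(to(w((-.004,-.09,.32)),P[2]))
E
```

```text
9.15 [ 0.69854436 -0.10945446  0.36949827] [ 3.13716248 -0.01694298  0.09383065] [ 0.0667969   0.66872995  1.11832581  0.00437336 -2.00333203  1.59965962]
(array([1.29, 0.4 , 4.97]), np.float64(-0.02), 'dist', 52, 'mm')
```

Request:
carry_out(increments=[[[1,0.7,0.2,0,0],[1,1.3,0.4,0,0],[1,1.3,0.4,0,0],[1,1.3,0.4,2,0],[1,1.3,0.4,4,0],[1,1.3,0.4,5,0],[1,1.3,0.4,5,0],[1,1.3,0.4,5,0]]])

```text
t: 10.15
position: [0.7121, -0.1125, 0.3201]
eef_rot: [3.137, -0.017, 0.094]
wrist_force: [-0.6, -0.4, -0.4]
grip_width: 0.999
```

```bash
python3 - <<'E'
from h import *
o=bot.get_obs(); print(o["t"],o["position"],o["eef_rot"],o["q"],o["wrist_force"])
print(to(w((-.004,-.09,.32)),P[2]))
s=cam("scene");save(s,"s5",(110,160,230,250),6)
E
```

```text
10.15 [ 0.71214871 -0.11250545  0.3200673 ] [ 3.13682964 -0.01651634  0.09374596] [ 0.06130969  0.65050308  0.95169945  0.00440189 -1.85532798  1.60446411] [-0.60799062 -0.4028941  -0.36706228]
(array([ 0.05, -0.01,  0.01]), np.float64(-0.02), 'dist', 1, 'mm')
```

View pics/s5.png

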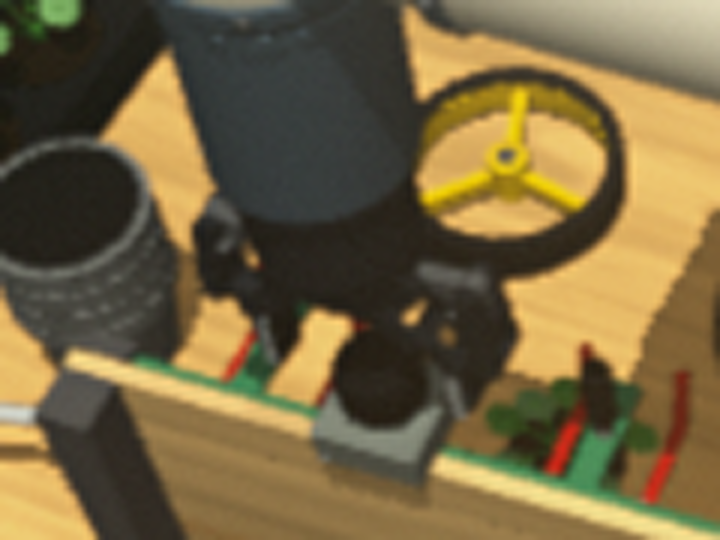

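Request:
carry_out(increments=[[[-1,0,0,0,0],[-1,0,0,0,0],[-1,0,0,0,0],[-1,0,0,0,0],[-1,0,0,0,0],[-1,0,0,0,0]]])

```text
t: 10.95
position: [0.7121, -0.112, 0.3197]
eef_rot: [3.138, -0.016, 0.094]
wrist_force: [-1.1, 3.5, 4.2]
grip_width: 0.445
```

Request:
carry_out(increments=[[[-1,0,0,0,1],[-1,0,0,0,2],[-1,0,0,0,3],[-1,0,0,0,4],[-1,0,0,0,5],[-1,0,0,0,6],[-1,0,0,0,7],[-1,0,0,0,8],[-1,0,0,0,9],[-1,0,0,0,10],[-1,0,0,0,11],[-1,0,0,0,12],[-1,0,0,0,13],[-1,0,0,0,14],[-1,0,0,0,15],[-1,0,0,0,15],[-1,0,0,0,15]]])

```text
t: 13.08
position: [0.7103, -0.114, 0.3196]
eef_rot: [-3.13, -0.007, -1.479]
wrist_force: [-6.3, -0.5, 4.6]
grip_width: 0.446
```

Request:
carry_out(increments=[[[1,0,0,0,0],[1,0,0,0,0],[1,0,0,0,0],[1,0,0,0,0],[1,0,0,-2.5,0],[1,0,0,-5,0],[1,0,1,-6.5,0],[1,0,5,-8,0],[1,0,10,-10,-1],[1,0,12,-10,-3],[1,0,12,-10,-15],[1,0,12,-10,-15],[1,0,12,-10,-15],[1,0,12,-10,-15],[1,0,12,-10,-15],[1,0,12,-10,-15],[1,0,12,-10,-15],[1,0,12,-10,-15],[1,0,12,-10,-15],[1,0,12,-10,-15]]])

```text
t: 15.58
position: [0.5909, -0.1234, 0.4173]
eef_rot: [3.137, -0.015, 0.092]
wrist_force: [-0.6, 0.2, -0.9]
grip_width: 1.0
```

```bash
python3 - <<'E'
from h import *
o=bot.get_obs(); print(o["t"],o["position"],o["eef_rot"],o["q"])
print(to(w((-.04,.0,.42)),P[2]))
s=cam("scene");save(s,"s6",(110,160,230,250),6)
E
```

```text
15.575 [ 0.59090988 -0.12337687  0.41734221] [ 3.13725245 -0.01533583  0.09213126] [ 0.0551543   0.40966359  0.80134635  0.0040538  -1.94699051  1.60925851]
(array([ 8.59, -8.96, -0.17]), np.float64(-0.04), 'dist', 124, 'mm')
```

View pics/s6.png

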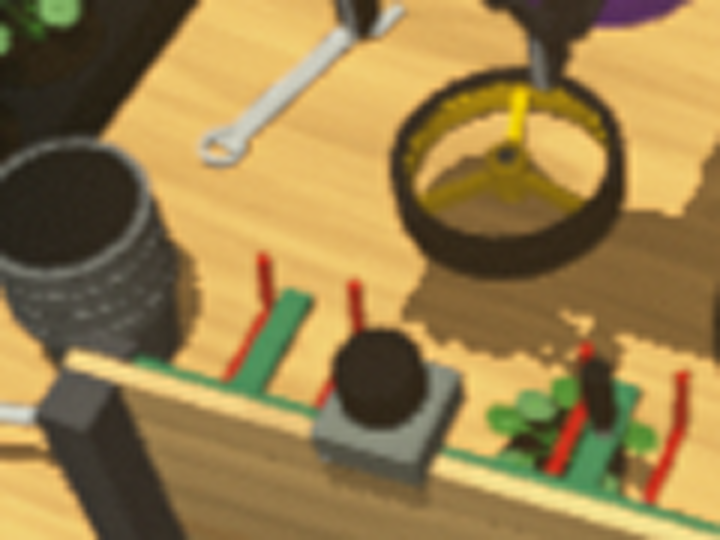

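Now back to the grip: over, down, close.

Request:
carry_out(increments=[[[0,4,-4.5,0,0],[0,8.6,-9,0,0],[0,8.6,-9,0,0],[0,8.6,-9,0,0],[0,8.6,-9,4,0],[0,8.6,-9,8,0],[0,8.6,-9,11,0],[0,8.6,-9,13,0],[0,8.6,-9,13,0],[-1,8.6,-9,13,0],[-1,8.6,-9,13,0],[-1,8.6,-9,13,0],[-1,8.6,-9,13,0],[-1,8.6,-9,13,0]]])

```text
t: 17.38
position: [0.6704, -0.0257, 0.2908]
eef_rot: [3.138, -0.019, 0.094]
wrist_force: [-3.5, 1.9, 6.5]
grip_width: 0.168
```

Request:
carry_out(increments=[[[-1,0,-0.4,0,0],[-1,0,-0.8,0,0],[-1,0,-1.2,0,0],[-1,0,-1.2,0,0]]])

```text
t: 17.88
position: [0.6693, -0.0148, 0.2908]
eef_rot: [3.136, -0.019, 0.093]
wrist_force: [-2.7, 0.0, 6.0]
grip_width: 0.168
```

Request:
carry_out(increments=[[[-1,0,-1,0,0],[-1,0,-2,0,0],[-1,0,-3,0,0],[-1,0,-4,0,0],[-1,0,-5,0,0],[-1,0,-6,0,0],[-1,0,-7,0,0],[-1,0,-7.6,0,0],[-1,0,-8,0,0],[-1,0,-8.2,0,0],[-1,0,-8.2,0,0]]])

```text
t: 19.25
position: [0.6616, 0.0639, 0.2908]
eef_rot: [3.132, -0.018, 0.091]
wrist_force: [-1.6, -8.9, 5.9]
grip_width: 0.168
```

```bash
python3 - <<'E'
from h import *
o=bot.get_obs(); print(o["t"],o["position"],o["wrist_force"]); d=o["position"][:2]-P[:2]; print("rack y",-np.sin(P[2])*d[0]+np.cos(P[2])*d[1])
E
```

```text
19.25 [0.66163696 0.06393227 0.29078272] [-1.63248131 -8.87385842  5.94207185]
rack y 0.09035790565050905
```

Request:
carry_out(increments=[[[-1,0,0.2,0,0],[0,0,0.2,0,0],[0,0,0.2,0,0],[0,0,0.2,0,0],[0,0,0.2,-4,0],[0,0,0.2,-8,0],[0,0,0.2,-12,0],[0,-6,0.2,-12,0],[0,-12,0.2,-12,0],[0,-12,-10,-12,0],[0,-12,-15,-12,0],[0,-12,-15,-12,0],[0,-12,-15,-12,0],[0,-12,-15,-12,0]]])

```text
t: 21.0
position: [0.5263, 0.2056, 0.4054]
eef_rot: [3.137, -0.016, 0.094]
wrist_force: [0.6, -0.7, 0.6]
grip_width: 0.499
```

```bash
python3 - <<'E'
from h import *
t=cam("top");s=cam("scene");save(s,"s7",(110,130,310,280),4);save(t,"t7",(170,80,370,230),4)
E
```

```text
(no output)
```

View pics/s7.png

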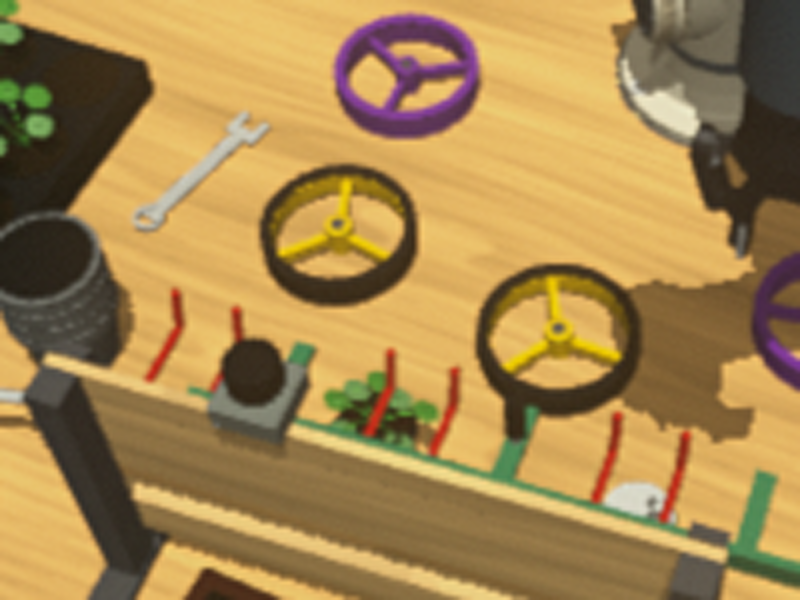

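View pics/t7.png

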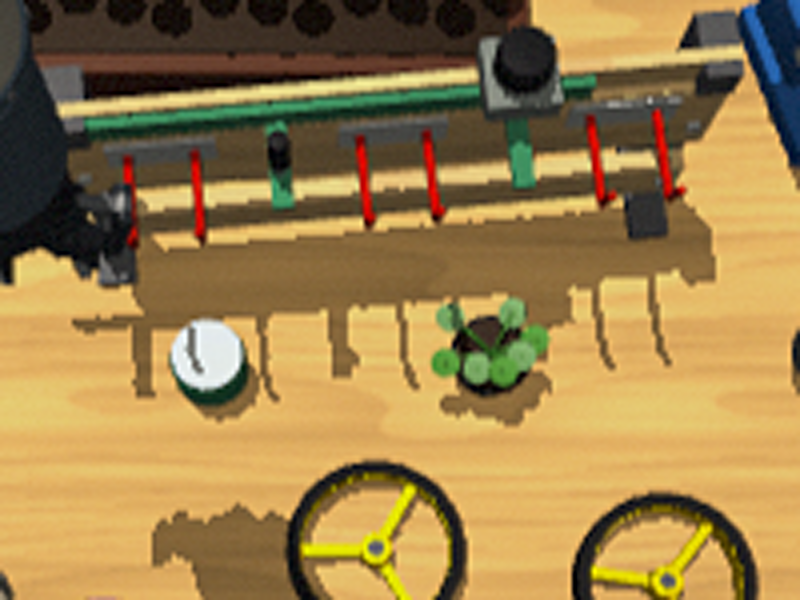

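```bash
python3 - <<'E'
from h import *
t=cam("top");s=cam("scene")
A=np.array([.4047,-.015]);B=np.array([.3768,-.2654])
for n,c,hb in(("A",A,(558,328)),("B",B,(338,223))):
    print(n,proj(s,[*c,.034]),(np.array(hb)+.5)/4-.5+[110,130],back(s,(np.array(hb)+.5)/4-.5+[110,130],.034))
ims=[]
for nm,c,b in(("top",t,(230,180,380,260)),("scene",s,(160,150,290,240))):
    k=5; im=cv2.resize(c["color"][:,:,::-1],None,fx=k,fy=k,interpolation=cv2.INTER_CUBIC)
    for ce,a0 in((A,90.2),(B,81.2)):
        th=np.linspace(0,2*np.pi,60)
        for r,z in((.078,.034),(.066,.034),(.078,0)):
            q=proj(c,np.c_[ce[0]+r*np.cos(th),ce[1]+r*np.sin(th),np.full(60,z)])*k+2
            cv2.polylines(im,[q.round().astype(int).reshape(-1,1,2)],True,(255,0,255),1)
        for j in range(3):
            a=np.radians(a0+120*j); q=proj(c,[[*ce,.023],[ce[0]+.066*np.cos(a),ce[1]+.066*np.sin(a),.023]])*k+2
            cv2.polylines(im,[q.round().astype(int).reshape(-1,1,2)],False,(255,0,0),1)
    cv2.imwrite(f"pics/wf_{nm}.png",im[b[1]*k:b[3]*k,b[0]*k:b[2]*k])
ya=np.radians(60.2)
a=np.radians(150.2); g=A+.072*np.array([np.cos(a),np.sin(a)]); print(g,to((*g,.2),ya),to((*g,.006),ya))
E
```

```text
A [[249.62427351 211.87091806]] [249.125 211.625] [[ 0.40442979 -0.01717305  0.034     ]]
B [[194.52766791 185.51562535]] [194.125 185.375] [[ 0.37681608 -0.26719755  0.034     ]]
[0.34222089 0.02078213] (array([-20.35,  16.56,  20.32]), np.float64(-9.15), 'dist', 332, 'mm') (array([-20.66,  16.48,  39.71]), np.float64(-9.15), 'dist', 477, 'mm')
```

View pics/wf_top.png

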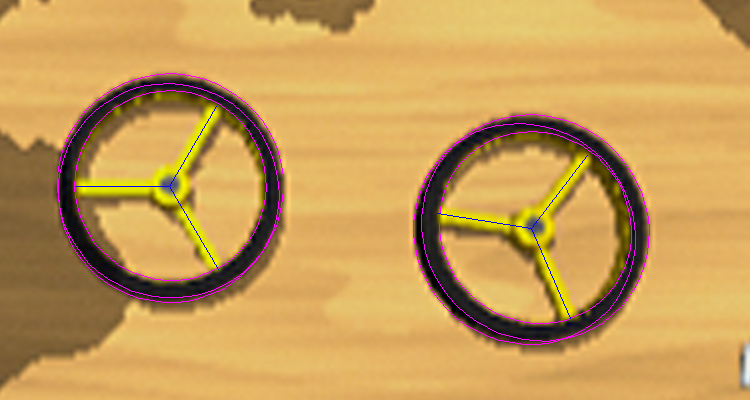

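View pics/wf_scene.png

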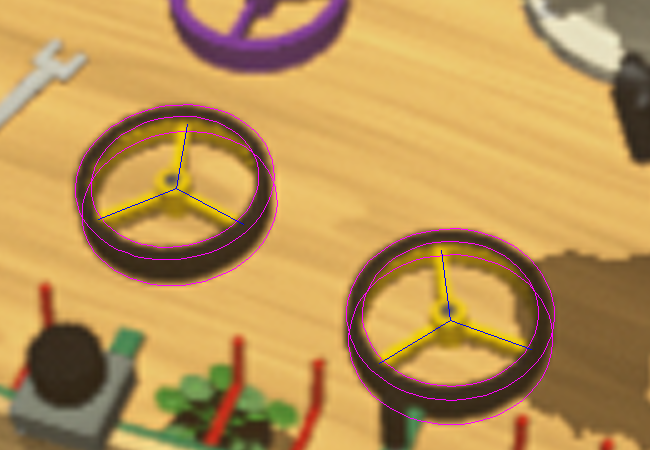

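Request:
carry_out(increments=[[[0,-20.4,16.6,20.3,-9.15],[0,-20.4,16.6,20.3,-9.15],[0,-20.4,16.6,20.3,-9.15],[0,-20.4,16.6,20.3,-9.15],[0,-20.4,16.6,20.3,-9.15],[0,-20.4,16.6,20.3,-9.15],[0,-20.4,16.6,20.3,-9.15],[0,-20.4,16.6,20.3,-9.15],[0,-20.4,16.6,20.3,-9.15],[0,-20.4,16.6,20.3,-9.15],[0,-20.4,16.6,20.3,-9.15]]])

```text
t: 22.58
position: [0.342, 0.0212, 0.2001]
eef_rot: [3.127, -0.005, 1.052]
wrist_force: [1.0, -0.2, -0.0]
grip_width: 0.498
```

```bash
python3 - <<'E'
from h import *
s=cam("scene");save(s,"s8",(160,110,320,240),5)
A=np.array([.4045,-.016]); a=np.radians(150.2); g=A+.072*np.array([np.cos(a),np.sin(a)]);o=bot.get_obs();print(o["position"],o["eef_rot"],o["q"]); print(to((*g,.1),np.radians(60.2)),to((*g,.006),np.radians(60.2)))
E
```

```text
[0.34188291 0.02113735 0.19998212] [ 3.12668261 -0.00504463  1.05208526] [ 0.54185972 -0.17126562 -0.42569431  0.01093212 -1.30469887  2.07817097]
(array([-0.16, -0.07, 10.  ]), np.float64(0.01), 'dist', 100, 'mm') (array([-0.21, -0.21, 19.4 ]), np.float64(0.01), 'dist', 194, 'mm')
```

View pics/s8.png

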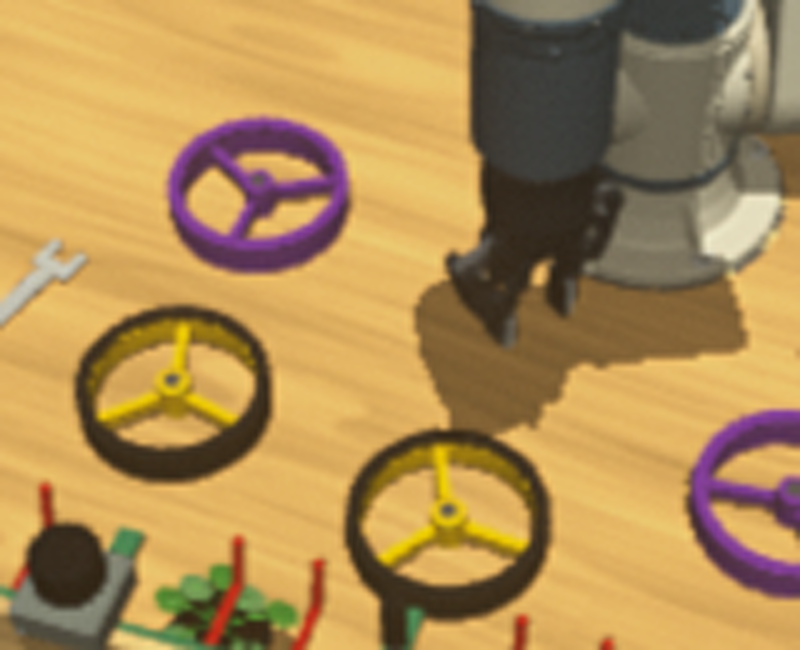

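Request:
carry_out(increments=[[[0,-0.2,-0.1,5,0],[0,-0.2,-0.1,10,0],[0,-0.2,-0.2,13,0],[0,-0.2,-0.2,16,0],[0,-0.2,-0.2,18,0],[0,-0.2,-0.2,19.4,0],[0,-0.2,-0.2,19.4,0],[0,-0.2,-0.2,19.4,0]]])

```text
t: 23.62
position: [0.3425, 0.0199, 0.0065]
eef_rot: [3.126, -0.006, 1.052]
wrist_force: [0.2, 0.1, 0.1]
grip_width: 0.502
```

```bash
python3 - <<'E'
from h import *
s=cam("scene");save(s,"s9",(190,150,310,240),6);o=bot.get_obs();print(o["position"],o["eef_rot"],o["wrist_force"])
E
```

```text
[0.34264592 0.01996598 0.0066046 ] [ 3.12578084 -0.00629441  1.05216113] [ 0.14597269  0.29727843 -0.4756843 ]
```

View pics/s9.png

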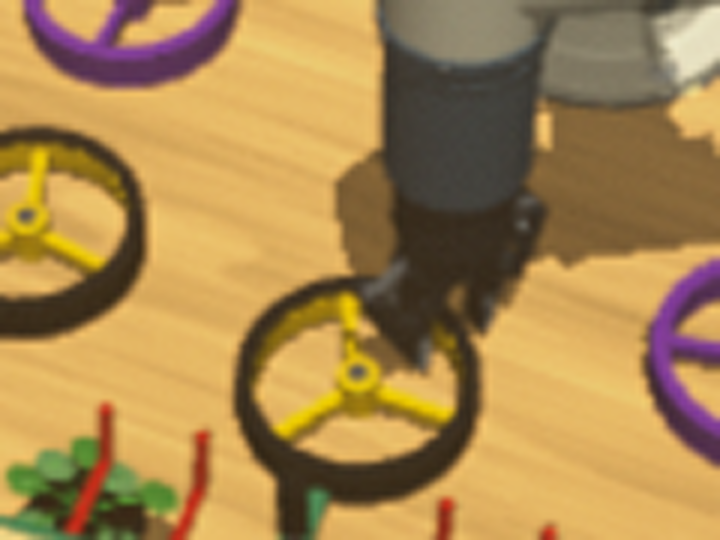

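Fingers straddle the rim. Close and lift a little.

Request:
carry_out(increments=[[[-1,0,0,0,0],[-1,0,0,0,0],[-1,0,0,0,0],[-1,0,0,0,0],[-1,0,0,0,0],[-1,0,0,0,0],[-1,0,0,-3,0],[-1,0,0,-6,0],[-1,0,0,-10,0],[-1,0,0,-10,0],[-1,0,0,-10,0]]])

```text
t: 25.05
position: [0.3397, 0.0198, 0.1052]
eef_rot: [3.128, -0.005, 1.051]
wrist_force: [-0.5, -0.6, -1.9]
grip_width: 0.113
```

```bash
python3 - <<'E'
from h import *
t=cam("top");s=cam("scene");save(s,"s10",(190,150,310,240),6);save(t,"t10",(220,170,340,260),6);o=bot.get_obs();print(o["position"],o["eef_rot"],o["wrist_force"],o["wrist_torque"],o["grip_width"])
E
```

```text
[0.33945055 0.01954351 0.10480602] [ 3.12833128 -0.00313944  1.05166839] [ 0.49797779  0.51980841 -1.89214101] [ 0.10052914  0.20124164 -0.0221186 ] 0.1116579512893684
```

View pics/s10.png

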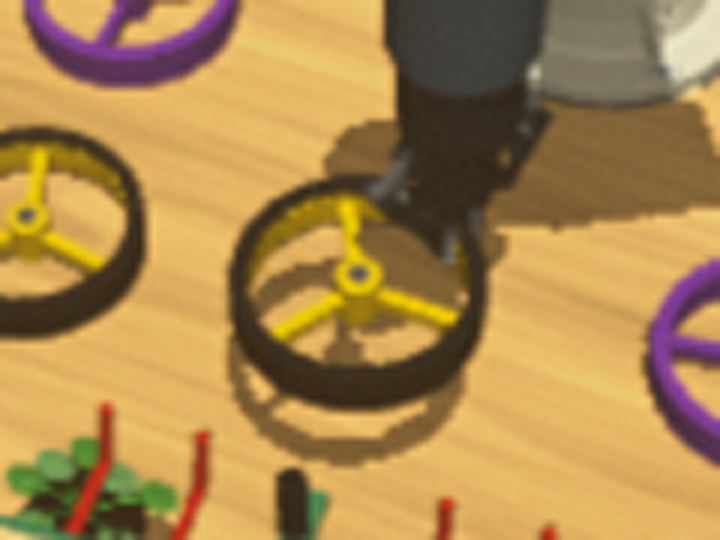

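View pics/t10.png

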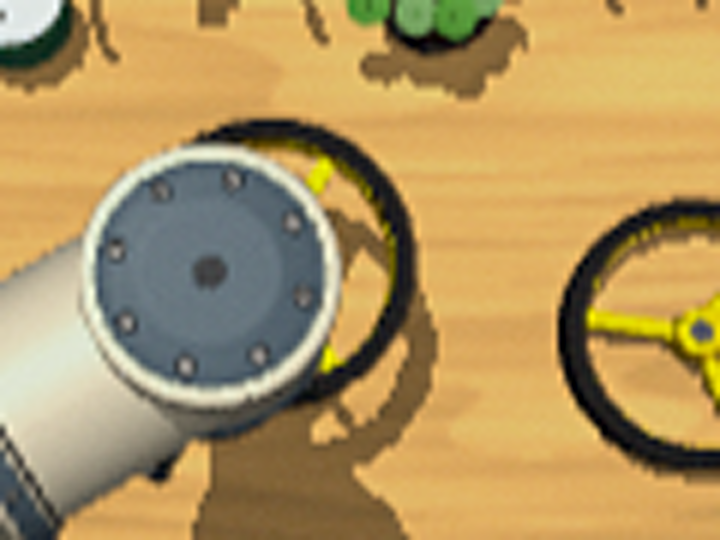

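```bash
python3 - <<'E'
from h import *
t=cam("top");s=cam("scene");o=bot.get_obs()
zb=o["position"][2]-.0065
h=back(s,(np.array((357,272))+.5)/6-.5+[190,150],zb+.034)[0]; print("hub",h, "nominal",np.array(o["position"][:2])-.072*np.array([np.cos(np.radians(150.2)),np.sin(np.radians(150.2))]))
im=cv2.resize(s["color"][:,:,::-1],None,fx=6,fy=6,interpolation=cv2.INTER_CUBIC);th=np.linspace(0,2*np.pi,60)
for z in(zb,zb+.034):
    q=proj(s,np.c_[h[0]+.078*np.cos(th),h[1]+.078*np.sin(th),np.full(60,z)])*6+2.5
    cv2.polylines(im,[q.round().astype(int).reshape(-1,1,2)],True,(255,0,255),1)
for j in range(3):
    a=np.radians(90.2+120*j); q=proj(s,[[h[0],h[1],zb+.023],[h[0]+.066*np.cos(a),h[1]+.066*np.sin(a),zb+.023]])*6+2.5
    cv2.polylines(im,[q.round().astype(int).reshape(-1,1,2)],False,(255,0,0),1)
cv2.imwrite("pics/held.png",im[900:1440,1140:1860])
E
```

```text
hub [ 0.40030157 -0.01843261  0.13250531] nominal [ 0.40222651 -0.0161648 ]
```

View pics/held.png

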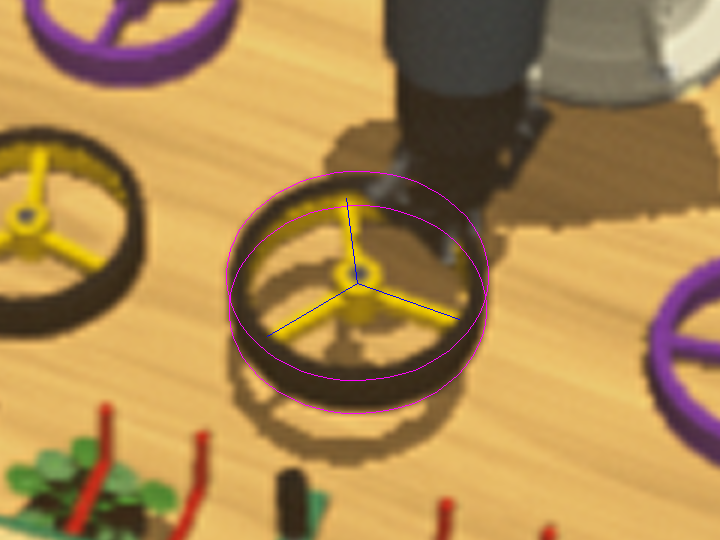

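```bash
python3 - <<'E'
from h import *
c=w((-.12,.18,0))[:2]; a=P[2]+np.radians(120); g=c+.072*np.array([np.cos(a),np.sin(a)]); print(c,g,np.hypot(*g)); print(to((*g,.31),np.radians(35.5)))
E
```

```text
[0.5713122  0.14530023] [0.52950766 0.20392088] 0.5674170338886664
(array([ 25.48,   7.61, -20.32]), np.float64(4.13), 'dist', 335, 'mm')
```

Request:
carry_out(increments=[[[-1,0,0,-4,0],[-1,0,0,-9,0],[-1,0,0,-14,0],[-1,2,1,-18,0.5],[-1,5,2,-20.3,1],[-1,9,3,-20.3,1.5],[-1,13,4,-20.3,2],[-1,17,5,-20.3,2.7],[-1,20,6,-20.3,3.3],[-1,23,7,-20.3,3.8],[-1,24.5,7.4,-20.3,4.1],[-1,25.5,7.6,-20.3,4.1],[-1,25.5,7.6,-20.3,4.1],[-1,25.5,7.6,-20.3,4.1],[-1,25.5,7.6,-20.3,4.1]]])

```text
t: 27.12
position: [0.5295, 0.2039, 0.3119]
eef_rot: [3.13, -0.012, 0.623]
wrist_force: [0.5, -0.1, -1.7]
grip_width: 0.114
```

```bash
cat > chk.py <<'E'
from h import *
import sys
# overlay wheel predicted from TCP: args: grasp angle rel to tool y sign(+1: wheel centre at tcp + sgn*72 along tool y), name
def overlay(name,sgn,spoke_rel,box,k=5,off=.0065):
    t=cam("top");s=cam("scene");o=bot.get_obs();y=o["eef_rot"][2]
    ty=np.array([np.sin(y),-np.cos(y)]); h=o["position"][:2]+sgn*.072*ty; zb=o["position"][2]-off
    l=h-P[:2]; c,sn=np.cos(P[2]),np.sin(P[2]); print("tcp",o["position"].round(4),"yaw",np.degrees(y).round(1),"F",o["wrist_force"].round(1),"wheel rack xy",(c*l[0]+sn*l[1]).round(4),(-sn*l[0]+c*l[1]).round(4),"bottom",zb.round(4))
    a0=np.arctan2(*(-sgn*ty)[::-1])+np.pi/3
    th=np.linspace(0,2*np.pi,60)
    for n,cc in(("t",t),("s",s)):
        im=cv2.resize(cc["color"][:,:,::-1],None,fx=k,fy=k,interpolation=cv2.INTER_CUBIC); im0=im.copy()
        for z in(zb,zb+.034):
            q=proj(cc,np.c_[h[0]+.078*np.cos(th),h[1]+.078*np.sin(th),np.full(60,z)])*k+k/2
            cv2.polylines(im,[q.round().astype(int).reshape(-1,1,2)],True,(255,0,255),1)
        for j in range(3):
            a=a0+j*2*np.pi/3; q=proj(cc,[[h[0],h[1],zb+.023],[h[0]+.066*np.cos(a),h[1]+.066*np.sin(a),zb+.023]])*k+k/2
            cv2.polylines(im,[q.round().astype(int).reshape(-1,1,2)],False,(255,0,0),1)
        b=box[n]; cv2.imwrite(f"pics/{name}_{n}.png",im[b[1]*k:b[3]*k,b[0]*k:b[2]*k])
E
python3 -c "
from chk import *
overlay('p1',1,0,dict(t=(150,80,300,190),s=(200,160,350,280)))"
```

```text
tcp [0.5295 0.204  0.3118] yaw 35.7 F [ 0.  -0.2 -1.9] wheel rack xy -0.1198 0.1802 bottom 0.3053
```

View pics/p1_s.png

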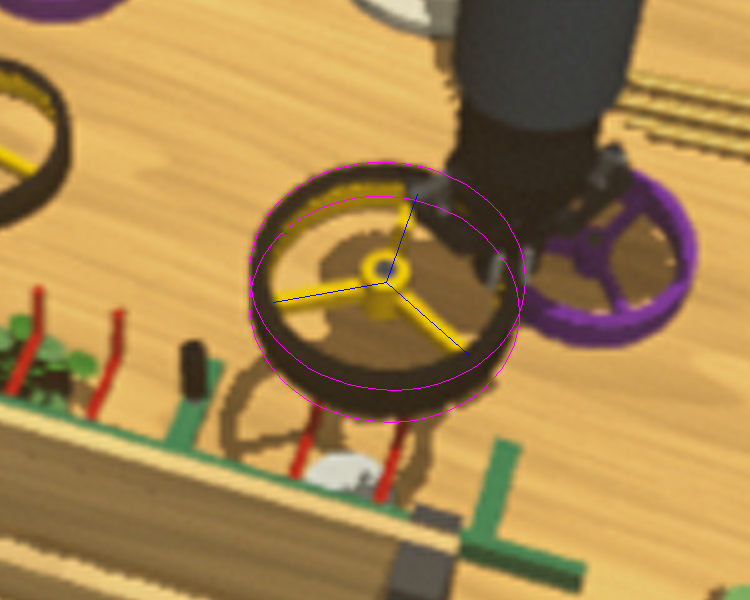

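View pics/p1_t.png

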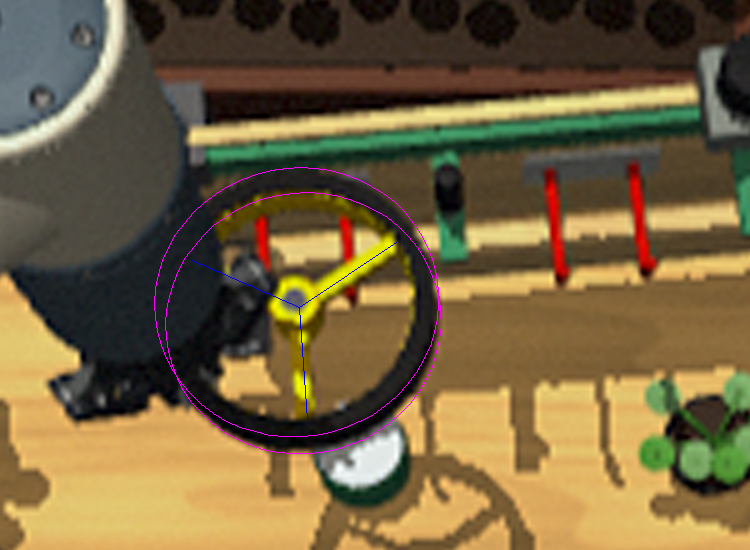

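Request:
carry_out(increments=[[[-1,0,0,1.5,0],[-1,0,0,3,0],[-1,0,0,4,0],[-1,0,0,5,0],[-1,0,0,6,0],[-1,0,0,6.5,0],[-1,0,0,6.5,0]]])

```text
t: 28.1
position: [0.5307, 0.204, 0.2461]
eef_rot: [3.13, -0.01, 0.623]
wrist_force: [0.5, 0.2, -1.8]
grip_width: 0.114
```

```bash
python3 -c "
from chk import *
overlay('p2',1,0,dict(t=(150,80,300,190),s=(200,160,350,280)))"
```

```text
tcp [0.531  0.2041 0.2468] yaw 35.7 F [-0.4 -0.2 -1. ] wheel rack xy -0.1183 0.1802 bottom 0.2403
```

View pics/p2_s.png

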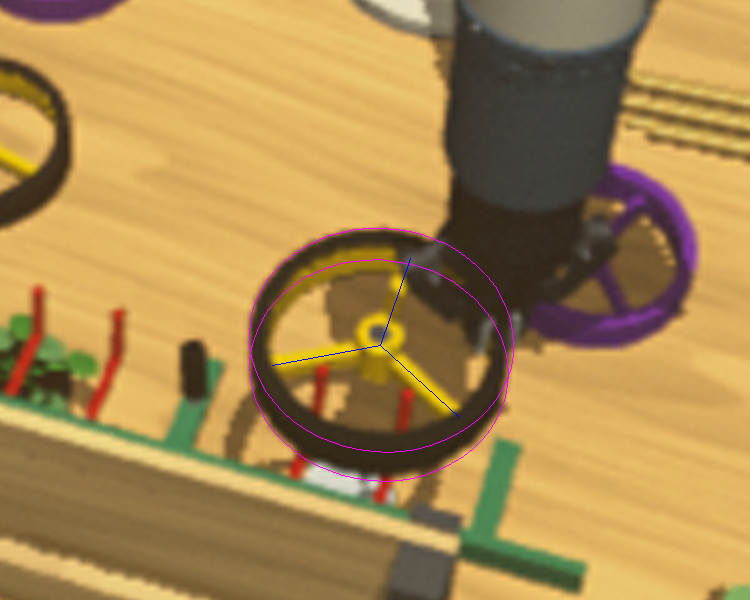

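View pics/p2_t.png

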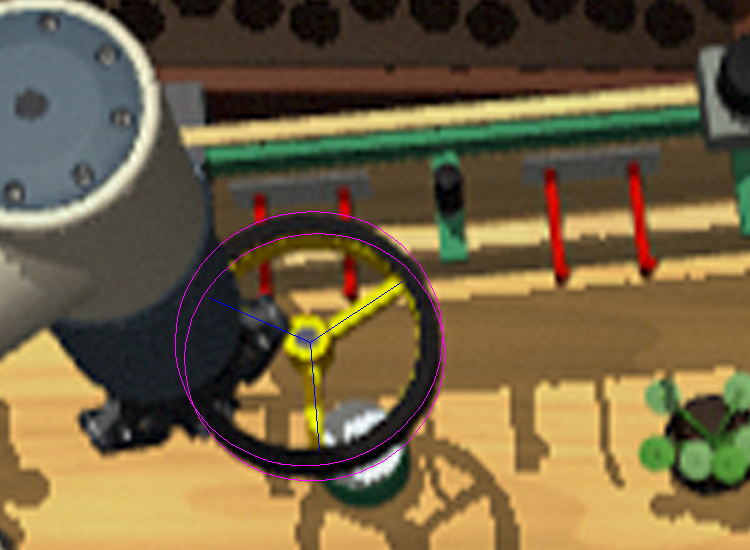

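Request:
carry_out(increments=[[[-1,0,0,0.3,0],[-1,0,0,0.6,0],[-1,0,0,0.9,0],[-1,0,0,0.9,0]]])

```text
t: 28.7
position: [0.5309, 0.2042, 0.2386]
eef_rot: [3.13, -0.013, 0.623]
wrist_force: [-3.7, 0.4, 3.0]
grip_width: 0.109
```

Request:
carry_out(increments=[[[-1,0,0,0.4,0],[-1,0,0,0.8,0],[-1,0,0,1.2,0],[-1,0,0,1.2,0]]])

```text
t: 29.2
position: [0.5328, 0.2043, 0.229]
eef_rot: [3.127, -0.018, 0.623]
wrist_force: [-4.4, 1.3, 11.7]
grip_width: 0.112
```

```bash
python3 -c "
from chk import *
overlay('p3',1,0,dict(t=(150,80,300,190),s=(200,160,350,280)))"
```

```text
tcp [0.5328 0.2043 0.2291] yaw 35.7 F [-4.6  1.2 11. ] wheel rack xy -0.1164 0.1802 bottom 0.2226
```

View pics/p3_s.png

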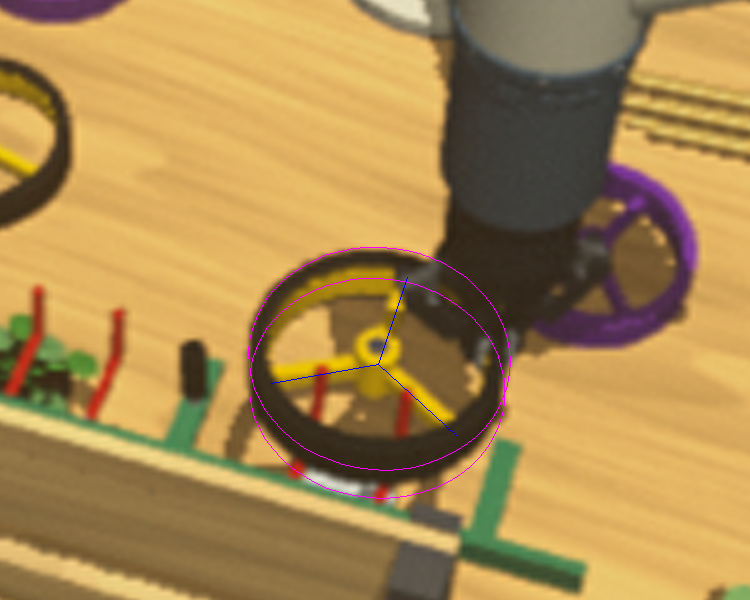

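View pics/p3_t.png

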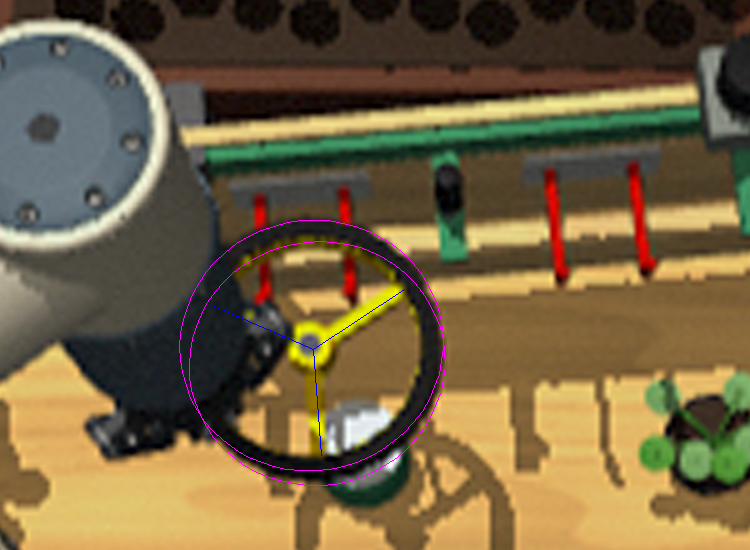

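Request:
carry_out(increments=[[[0,0,0,0,0],[0,0,0,0,0],[0,0,0,0,0],[0,0,0,0,0],[0,0,0,0,0],[0,0,0,0,0]]])

```text
t: 30.05
position: [0.5311, 0.2041, 0.2253]
eef_rot: [3.13, -0.011, 0.623]
wrist_force: [0.3, 0.2, 0.0]
grip_width: 0.503
```

```bash
python3 -c "
from chk import *
overlay('p4',1,0,dict(t=(150,80,300,190),s=(200,160,350,280)))"
```

```text
tcp [0.5311 0.204  0.2254] yaw 35.7 F [-0.1 -0.6  0. ] wheel rack xy -0.1182 0.1801 bottom 0.2189
```

View pics/p4_s.png

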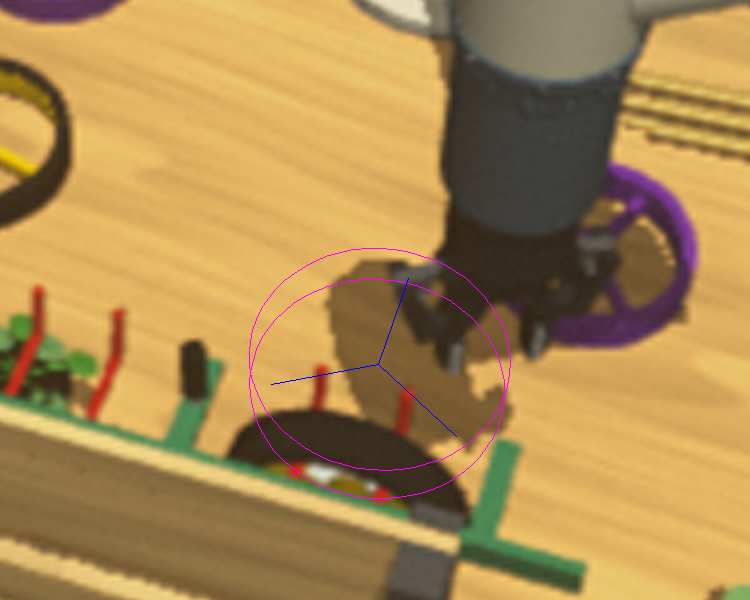

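View pics/p4_t.png

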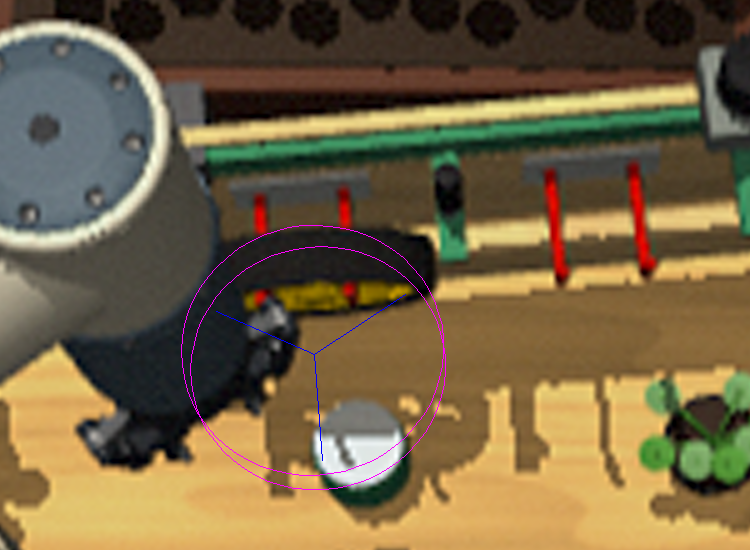

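Request:
carry_out(increments=[[[0,0,0,-3,0],[0,0,0,-7,0],[0,-4,-3,-8,0],[0,-8,-6,-8,0],[0,-12,-9,-8,0],[0,-12,-9,-8,0],[0,-12,-9,-8,0]]])

```text
t: 31.02
position: [0.3801, 0.2076, 0.3034]
eef_rot: [3.13, -0.012, 0.623]
wrist_force: [0.9, 0.2, 0.0]
grip_width: 0.498
```

```bash
python3 - <<'E'
from h import *
t=cam("top");s=cam("scene");save(s,"s11",(110,130,310,280),4);save(t,"t11",(200,80,400,230),4)
B=np.array([.3768,-.2665]); a=np.radians(141.2); g=B+.072*np.array([np.cos(a),np.sin(a)]);o=bot.get_obs();print(o["position"],o["eef_rot"],o["q"]); print(g,to((*g,.2),np.radians(51.2)),to((*g,.006),np.radians(51.2)))
print(proj(t,[*B,.034]),proj(s,[*B,.034]))
E
```

```text
[0.38054686 0.20751464 0.30280659] [ 3.12991409 -0.0104655   0.62195953] [ 8.75892934e-01 -6.28365264e-04 -1.60713906e-02  1.39366658e-02
 -1.54815946e+00  1.31653647e+00]
[ 0.32068767 -0.22138453] (array([-29.96,  31.25,  10.33]), np.float64(-2.59), 'dist', 445, 'mm') (array([-30.16,  31.03,  29.73]), np.float64(-2.59), 'dist', 525, 'mm')
[[336.90922498 224.79541949]] [[194.28243511 185.42777181]]
```

View pics/s11.png

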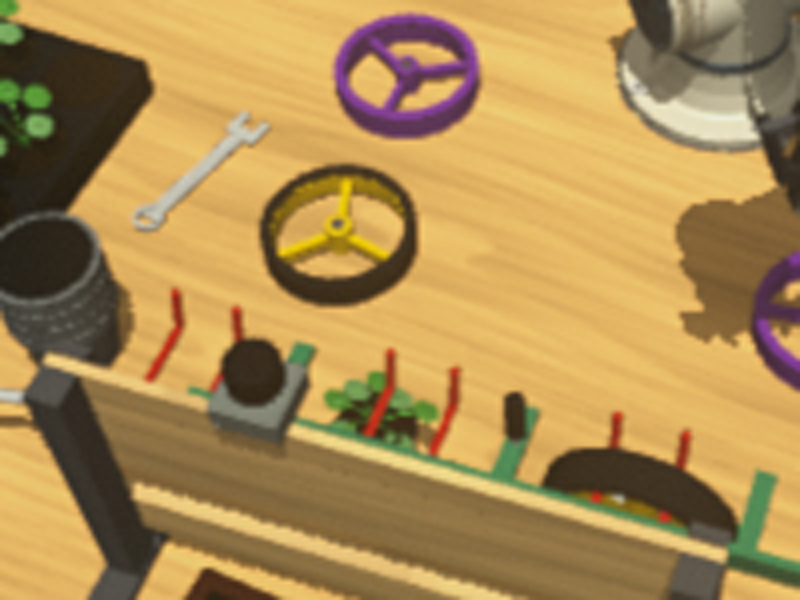

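View pics/t11.png

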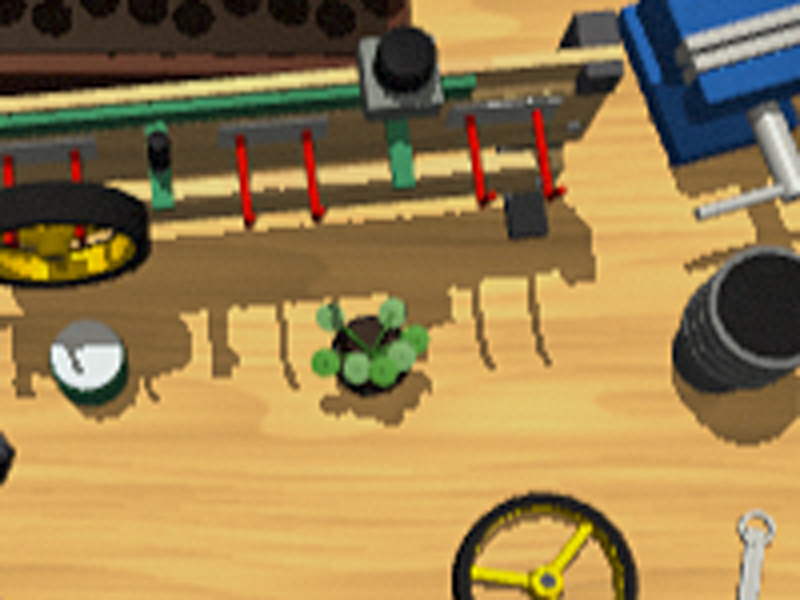

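Request:
carry_out(increments=[[[0,-5,5.2,0,0],[0,-30,31.2,10.3,-2.6],[0,-30,31.2,10.3,-2.6],[0,-30,31.2,10.3,-2.6],[0,-30,31.2,10.3,-2.6],[0,-30,31.2,10.3,-2.6],[0,-30,31.2,10.3,-2.6],[0,-30,31.2,10.3,-2.6],[0,-30,31.2,10.3,-2.6],[0,-30,31.2,10.3,-2.6],[0,-30,31.2,10.3,-2.6],[0,-30,31.2,10.3,-2.6]]])

```text
t: 32.62
position: [0.3201, -0.2207, 0.2006]
eef_rot: [3.127, -0.008, 0.897]
wrist_force: [-0.0, 0.1, -0.7]
grip_width: 0.501
```

```bash
python3 - <<'E'
from h import *
t=cam("top");s=cam("scene");save(s,"s12",(110,130,310,280),4);save(t,"t12",(170,80,400,250),3.4)
B=np.array([.3768,-.2665]); a=np.radians(141.2); g=B+.072*np.array([np.cos(a),np.sin(a)]);o=bot.get_obs();print(o["position"],o["eef_rot"],o["q"]); print(g,to((*g,.1),np.radians(51.2)),to((*g,.006),np.radians(51.2)))
E
```

```text
[ 0.31996987 -0.22086457  0.20055288] [ 3.12713591 -0.00769664  0.89608412] [-1.95956055e-01 -6.89349790e-02 -3.34088134e-01 -1.77883272e-04
 -1.28926629e+00  2.66282889e+00]
[ 0.32068767 -0.22138453] (array([-0.07, -0.06, 10.06]), np.float64(0.02), 'dist', 101, 'mm') (array([-0.15, -0.19, 19.45]), np.float64(0.02), 'dist', 195, 'mm')
```

View pics/s12.png

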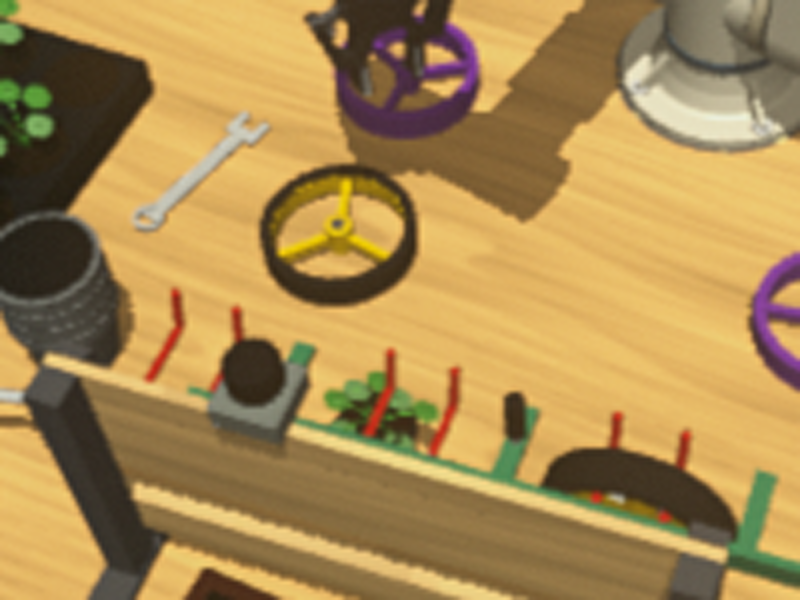

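View pics/t12.png

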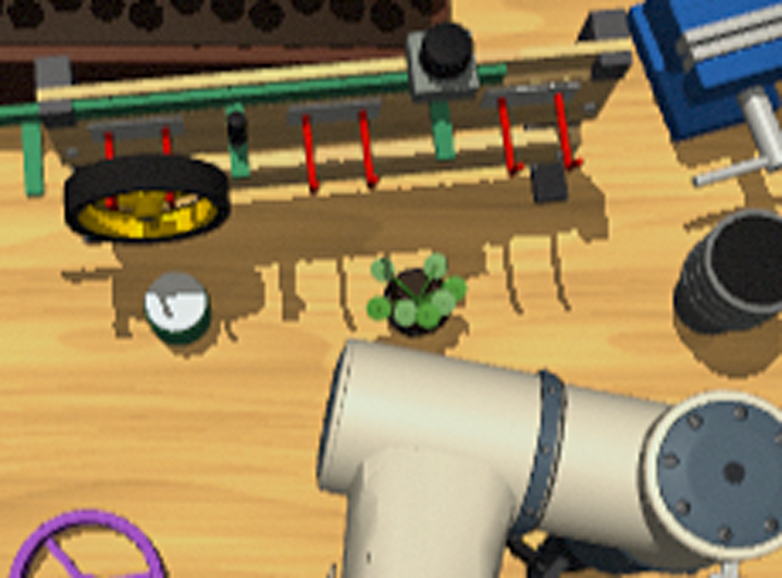

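Request:
carry_out(increments=[[[0,-0.1,-0.1,5,0],[0,-0.1,-0.1,10,0],[0,-0.15,-0.2,13,0],[0,-0.15,-0.2,16,0],[0,-0.15,-0.2,18,0],[0,-0.15,-0.2,19.4,0],[0,-0.15,-0.2,19.4,0],[0,-0.15,-0.2,19.4,0]]])

```text
t: 33.72
position: [0.3208, -0.2218, 0.0069]
eef_rot: [3.127, -0.008, 0.895]
wrist_force: [0.4, -0.5, 0.5]
grip_width: 0.499
```

```bash
python3 - <<'E'
from h import *
s=cam("scene");save(s,"s13",(150,130,270,220),6);o=bot.get_obs();print(o["position"],o["eef_rot"],o["wrist_force"])
E
```

```text
[ 0.32091971 -0.22188389  0.0070414 ] [ 3.12622779 -0.00796621  0.89533557] [-0.84047173 -0.60342919  0.45583904]
```

View pics/s13.png

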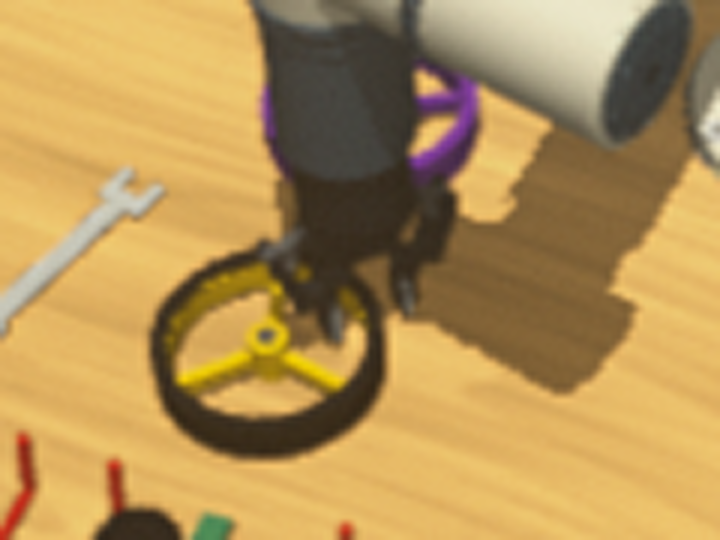

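Request:
carry_out(increments=[[[-1,0,0,0,0],[-1,0,0,0,0],[-1,0,0,0,0],[-1,0,0,0,0],[-1,0,0,0,0],[-1,0,0,0,0],[-1,0,0,-3,0],[-1,0,0,-6,0],[-1,0,0,-10,0],[-1,0,0,-10,0],[-1,0,0,-10,0]]])

```text
t: 35.15
position: [0.3178, -0.221, 0.1055]
eef_rot: [3.129, -0.008, 0.894]
wrist_force: [-0.6, -0.5, -2.7]
grip_width: 0.116
```

```bash
python3 - <<'E'
from chk import *
overlay('p5',1,0,dict(t=(260,150,400,260),s=(150,110,290,220)))
c=w((-.12,-.18,0))[:2]; a=P[2]+np.radians(120); g=c+.072*np.array([np.cos(a),np.sin(a)]); print(c,g,np.hypot(*g)); print(to((*g,.31),np.radians(35.5)))
E
```

```text
tcp [ 0.3176 -0.2211  0.105 ] yaw 51.3 F [ 0.3  0.1 -3.3] wheel rack xy -0.3561 -0.2106 bottom 0.0985
[ 0.60577952 -0.21304598] [ 0.56397499 -0.15442533] 0.5847349532767128
(array([ 20.76,  15.27, -20.19]), np.float64(2.63), 'dist', 327, 'mm')
```

View pics/p5_s.png

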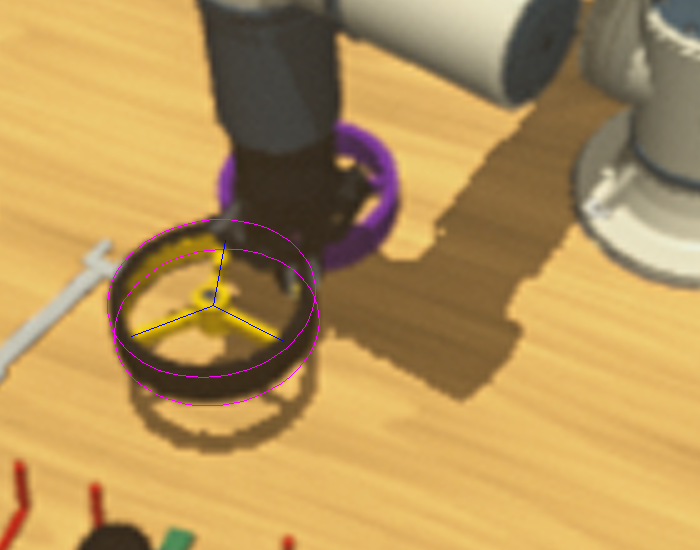

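Request:
carry_out(increments=[[[-1,0,0,-4,0],[-1,0,0,-9,0],[-1,0,0,-14,0],[-1,2,1.5,-18,0.4],[-1,5,3.7,-20.2,0.8],[-1,8,5.9,-20.2,1.2],[-1,11,8.1,-20.2,1.6],[-1,14,10.3,-20.2,2],[-1,17,12.5,-20.2,2.4],[-1,19.5,14.3,-20.2,2.6],[-1,20.8,15.3,-20.2,2.6],[-1,20.8,15.3,-20.2,2.6],[-1,20.8,15.3,-20.2,2.6],[-1,20.8,15.3,-20.2,2.6]]])

```text
t: 37.0
position: [0.5644, -0.1546, 0.3122]
eef_rot: [3.13, -0.011, 0.622]
wrist_force: [0.5, -0.5, -2.4]
grip_width: 0.112
```

```bash
python3 - <<'E'
from chk import *
overlay('p6',1,0,dict(t=(250,80,400,190),s=(100,130,250,250)))
E
```

```text
tcp [ 0.5645 -0.1546  0.3124] yaw 35.7 F [-0.9  0.2 -1.6] wheel rack xy -0.1193 -0.1801 bottom 0.3059
```

View pics/p6_s.png

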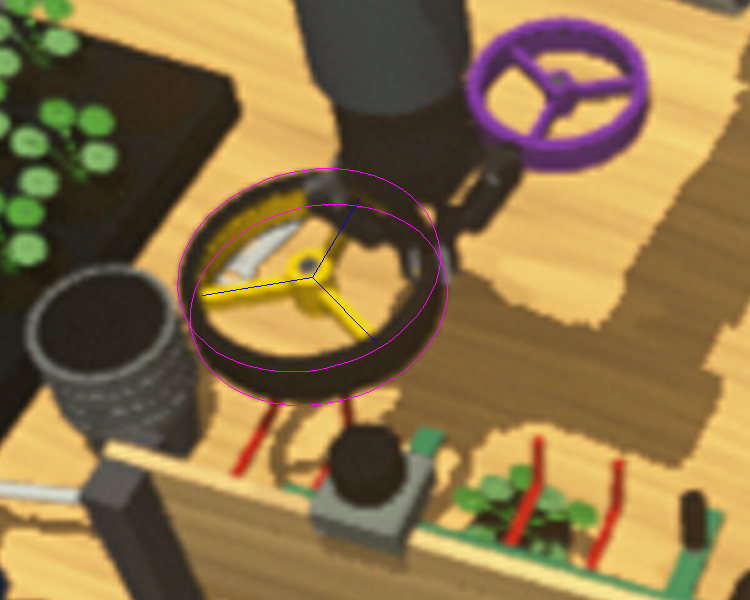

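View pics/p6_t.png

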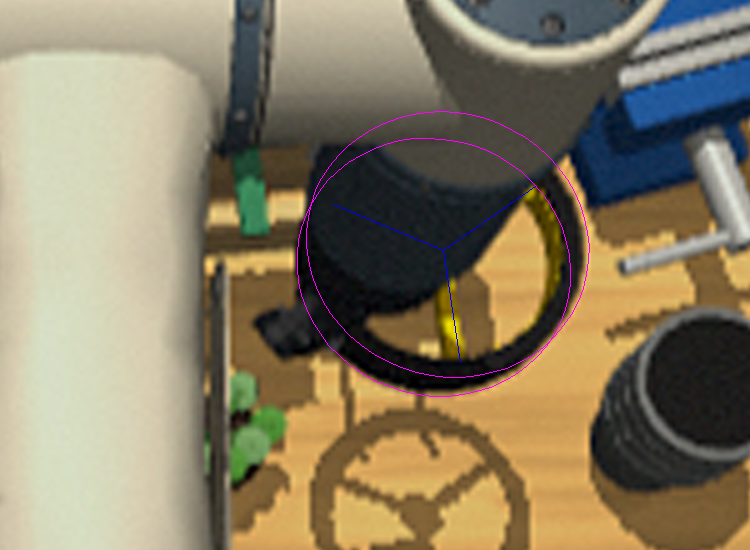

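Request:
carry_out(increments=[[[-1,0,0,1.5,0],[-1,0,0,3,0],[-1,0,0,4,0],[-1,0,0,5,0],[-1,0,0,6,0],[-1,0,0,6.5,0],[-1,0,0,6.5,0]]])

```text
t: 37.98
position: [0.5659, -0.1545, 0.2467]
eef_rot: [3.13, -0.01, 0.623]
wrist_force: [0.3, 0.7, -1.3]
grip_width: 0.11
```

```bash
python3 - <<'E'
from chk import *
overlay('p7',1,0,dict(t=(250,80,400,190),s=(100,130,250,250)))
E
```

```text
tcp [ 0.5662 -0.1546  0.2474] yaw 35.7 F [-0.3  0.8 -2.1] wheel rack xy -0.1176 -0.1803 bottom 0.2409
```

View pics/p7_s.png

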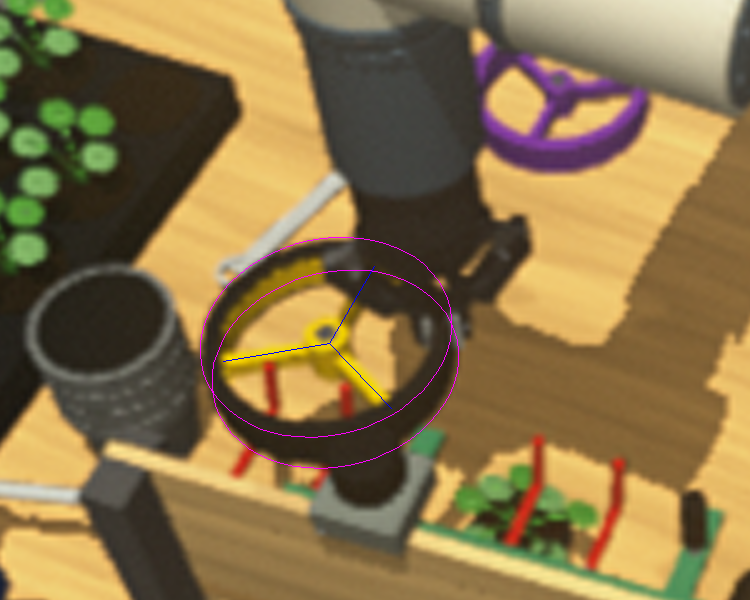

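View pics/p7_t.png

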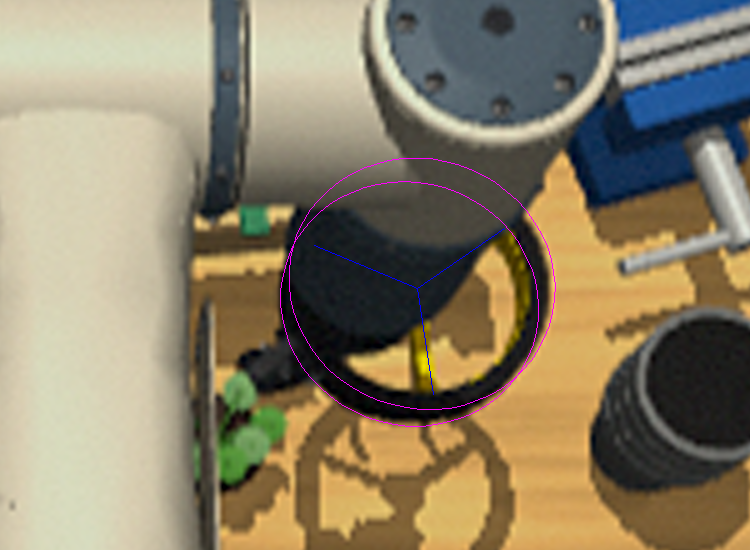

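Request:
carry_out(increments=[[[-1,0,0,0.3,0],[-1,0,0,0.6,0],[-1,0,0,0.9,0],[-1,0,0,0.9,0],[-1,0,0,1.3,0],[-1,0,0,1.7,0],[-1,0,0,2.1,0],[-1,0,0,2.1,0]]])

```text
t: 39.08
position: [0.5677, -0.1554, 0.2293]
eef_rot: [3.124, -0.015, 0.623]
wrist_force: [-5.4, 2.6, 10.9]
grip_width: 0.111
```

```bash
python3 - <<'E'
from chk import *
overlay('p8',1,0,dict(t=(250,80,400,190),s=(100,130,250,250)))
E
```

```text
tcp [ 0.5677 -0.1555  0.2294] yaw 35.7 F [-5.4  2.  10.7] wheel rack xy -0.1162 -0.1813 bottom 0.2229
```

View pics/p8_s.png

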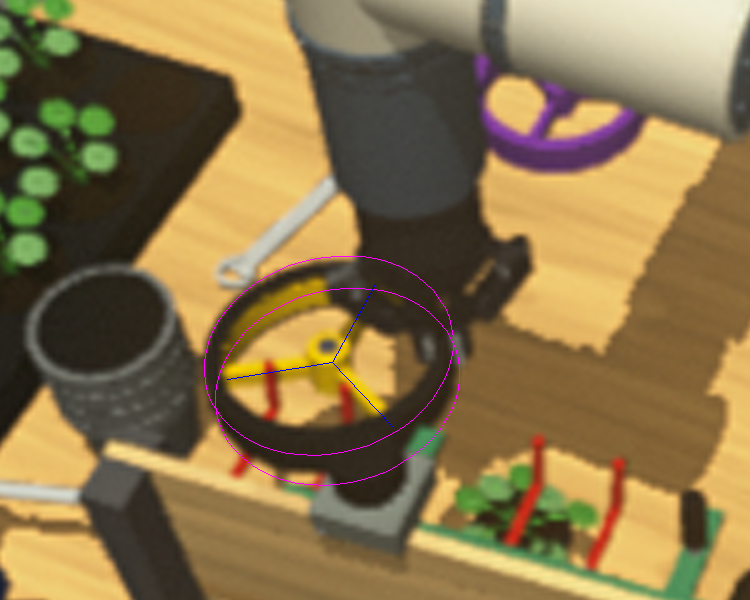

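Same behaviour as the first wheel; release.

Request:
carry_out(increments=[[[0,0,0,0,0],[0,0,0,0,0],[0,0,0,0,0],[0,0,0,0,0],[0,0,0,0,0],[0,0,0,0,0]]])

```text
t: 39.92
position: [0.5663, -0.1546, 0.2259]
eef_rot: [3.13, -0.011, 0.623]
wrist_force: [-0.6, 0.3, -0.5]
grip_width: 0.5
```

```bash
python3 - <<'E'
from h import *
s=cam("scene");save(s,"s14",(100,130,300,280),4);t=cam("top");save(t,"t14",(170,80,370,230),4);o=bot.get_obs();print(o["position"],o["wrist_force"])
E
```

```text
[ 0.56635599 -0.15457602  0.22601495] [ 0.71021448 -0.24497619 -0.21418256]
```

View pics/s14.png

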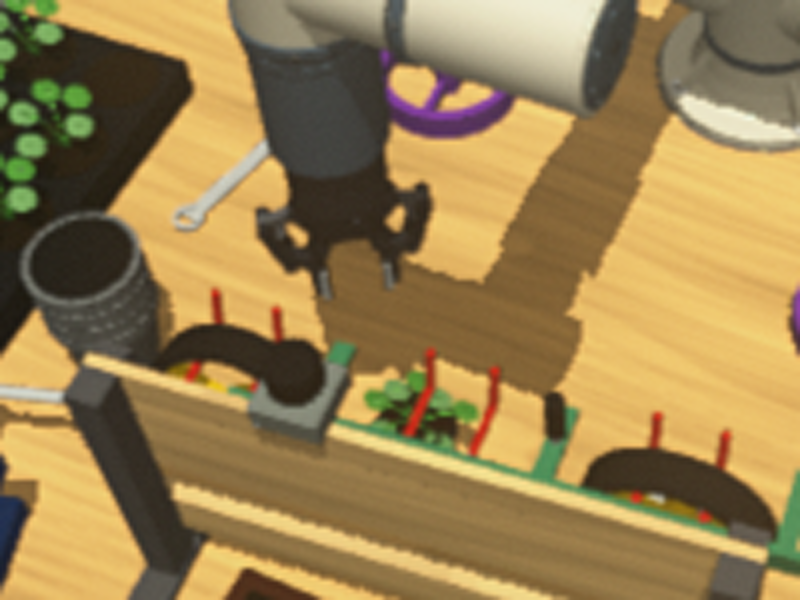

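Request:
carry_out(increments=[[[0,0,0,-3,0],[0,0,0,-7,0],[0,-4,-3,-11,1],[0,-8,-6,-15,2.5],[0,-8,-6,-19,4],[0,-8,-6,-19,5],[0,-8,-6,-19,5],[0,-8,-6,-19,5]]])

```text
t: 41.02
position: [0.4633, -0.1519, 0.4138]
eef_rot: [3.137, -0.014, 0.101]
wrist_force: [-0.5, -0.3, 0.1]
grip_width: 0.5
```

```bash
python3 - <<'E'
from h import *
print(bot.get_obs()["position"],to(w((-.04,.09,.42)),P[2]))
t=cam("top");save(t,"t15",(170,80,370,230),4)
E
```

```text
[ 0.46333461 -0.15186464  0.41375394] (array([ 21.7 , -19.43,  -0.41]), np.float64(0.05), 'dist', 291, 'mm')
```

View pics/t15.png

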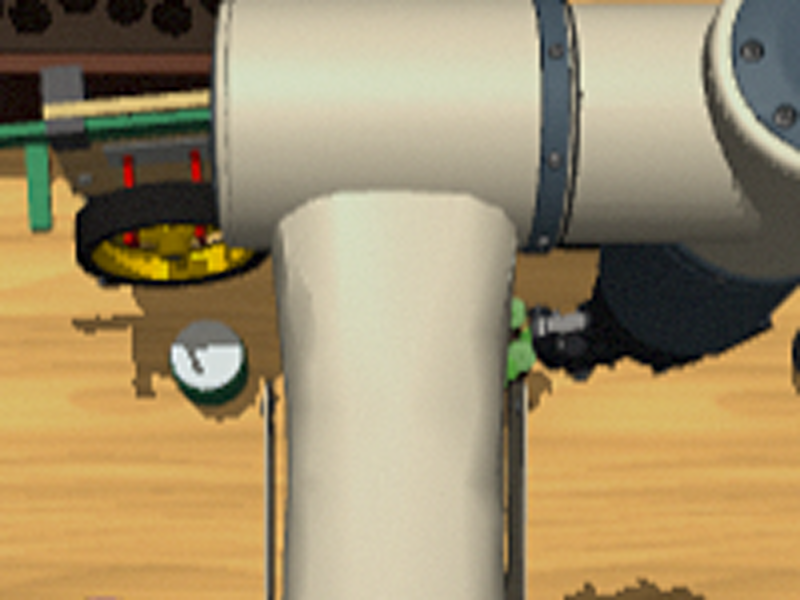

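Request:
carry_out(increments=[[[0,0,-6,-0.4,0],[0,0,-12,-0.4,0],[0,4,-18,-0.4,0],[0,10,-19.4,-0.4,0],[0,16,-19.4,-0.4,0],[0,21.7,-19.4,-0.4,0],[0,21.7,-19.4,-0.4,0],[0,21.7,-19.4,-0.4,0],[0,21.7,-19.4,-0.4,0]]])

```text
t: 42.2
position: [0.6594, 0.0622, 0.422]
eef_rot: [3.137, -0.017, 0.099]
wrist_force: [-0.6, -0.4, 0.2]
grip_width: 0.501
```

```bash
python3 - <<'E'
from h import *
print(bot.get_obs()["position"],to(w((-.04,.09,.288)),P[2]))
s=cam("scene");save(s,"s16",(100,130,300,280),4)
E
```

```text
[0.65944508 0.06221244 0.42198717] (array([-0.2 , -0.18, 13.4 ]), np.float64(0.03), 'dist', 134, 'mm')
```

View pics/s16.png

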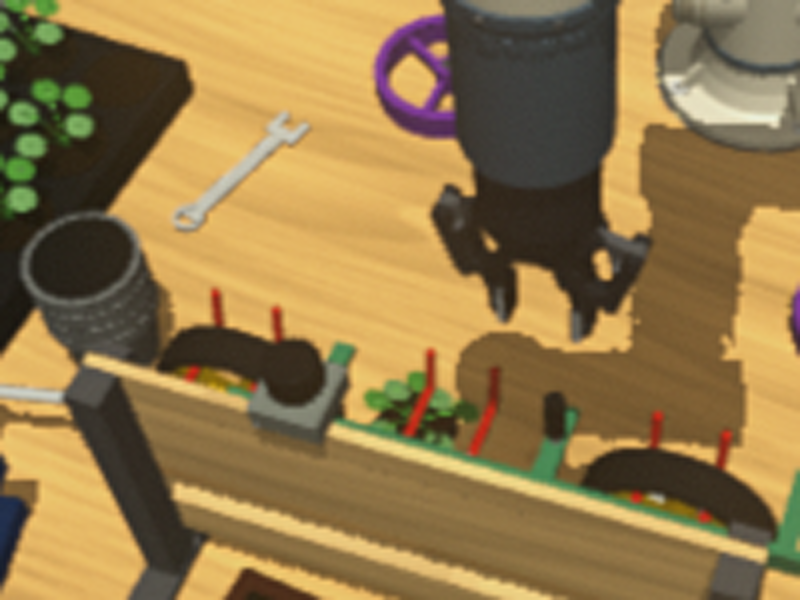

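Request:
carry_out(increments=[[[0,0,-0.1,4,0],[0,-0.1,-0.1,8,0],[0,-0.2,-0.1,11,0],[0,-0.2,-0.1,13.3,0],[0,-0.2,-0.1,13.3,0],[-1,-0.2,-0.1,13.3,0],[-1,-0.2,-0.1,13.3,0],[-1,-0.2,-0.1,13.3,0],[-1,-0.2,-0.1,13.3,0],[-1,-0.2,-0.1,13.3,0]]])

```text
t: 43.5
position: [0.6603, 0.0629, 0.2903]
eef_rot: [3.137, -0.019, 0.099]
wrist_force: [-3.0, -0.1, 5.9]
grip_width: 0.167
```

Request:
carry_out(increments=[[[-1,0,1,0,0],[-1,0,2,0,0],[-1,0,3,0,0],[-1,0,4,0,0],[-1,0,5,0,0],[-1,0,6,0,0],[-1,0,7,0,0],[-1,0,8,0,0],[-1,0,8.6,0,0],[-1,0,9,0,0],[-1,0,9.3,0,0],[-1,0,9.3,0,0],[-1,0,9.3,0,0]]])

```text
t: 45.12
position: [0.6691, -0.0259, 0.2903]
eef_rot: [-3.141, -0.018, 0.102]
wrist_force: [-5.6, 11.8, 8.1]
grip_width: 0.169
```

```bash
python3 - <<'E'
from h import *
o=bot.get_obs(); print(o["t"],o["position"],o["wrist_force"],o["grip_width"]); d=o["position"][:2]-P[:2]; print("rack y",-np.sin(P[2])*d[0]+np.cos(P[2])*d[1])
E
```

```text
45.125 [ 0.66906036 -0.02587007  0.2902857 ] [-5.62128683 11.84605803  8.08902883] 0.16858642911013702
rack y 0.00025737646673357206
```

Request:
carry_out(increments=[[[-1,0,-0.2,0,0],[0,0,-0.3,0,0],[0,0,-0.3,0,0],[0,0,-0.3,0,0],[0,0,-0.3,-4,0],[0,0,-0.3,-8,0],[0,0,-0.3,-12,0],[0,-10,-0.3,-12,0],[0,-20,-6,-12,0],[0,-25,-20,-12,0],[0,-25,-30,-12,0],[0,-25,-30,-12,0],[0,-25,-30,-12,0],[0,-25,-30,-12,0],[0,-25,-30,-12,0],[0,-25,-30,-12,0],[0,-25,-30,-12,0]]])

```text
t: 47.25
position: [0.3896, 0.2437, 0.4033]
eef_rot: [3.137, -0.016, 0.097]
wrist_force: [0.5, 0.1, 0.8]
grip_width: 0.496
```

```bash
python3 - <<'E'
from h import *
s=cam("scene");save(s,"s17",(100,180,300,330),4);t=cam("top");save(t,"t17",(170,80,370,230),4);save(t,"t17f");save(s,"s17f");o=bot.get_obs();print(o["t"],o["position"],o["wrist_force"])
for nm,y in(("shut",0),("open",.09)): print(nm,proj(s,w((-.04,y,.322))),proj(t,w((-.04,y,.322))))
E
```

```text
47.35 [0.38962376 0.24364909 0.40318324] [ 0.2629084  -0.29724201  0.02624995]
shut [[207.63338302 222.8207066 ]] [[270.78079243 109.63889811]]
open [[237.56772032 231.29540862]] [[239.25616259 112.32402151]]
```

View pics/s17.png

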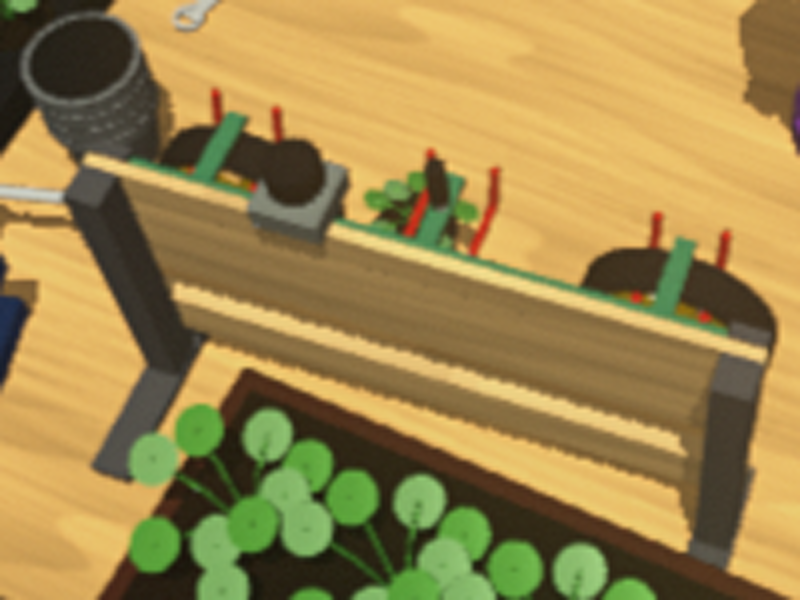

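View pics/t17.png

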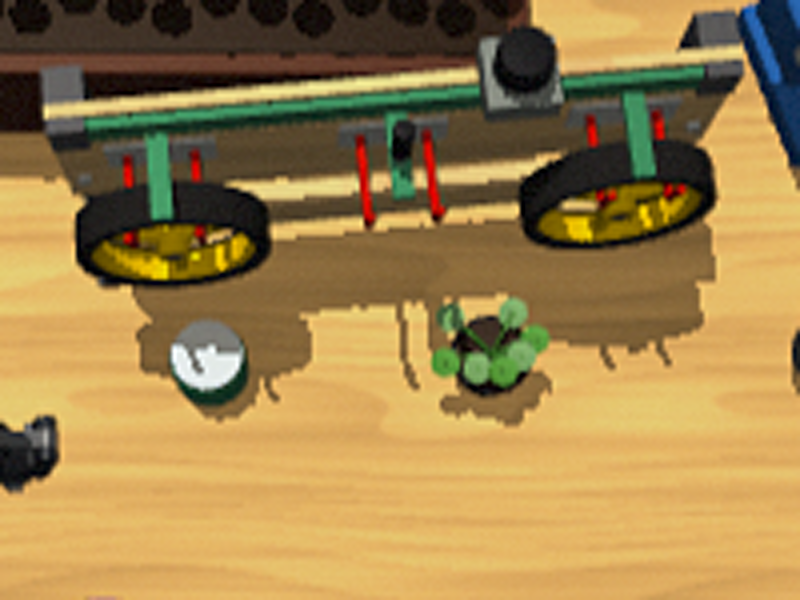

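View pics/t17f.png

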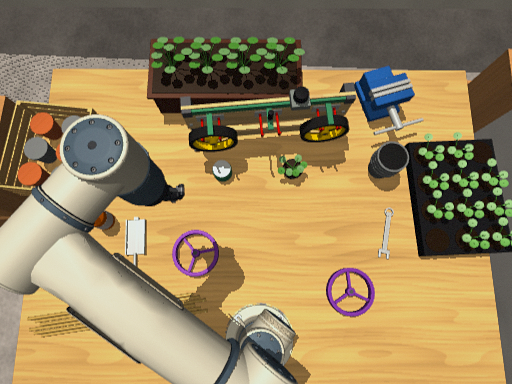

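View pics/s17f.png

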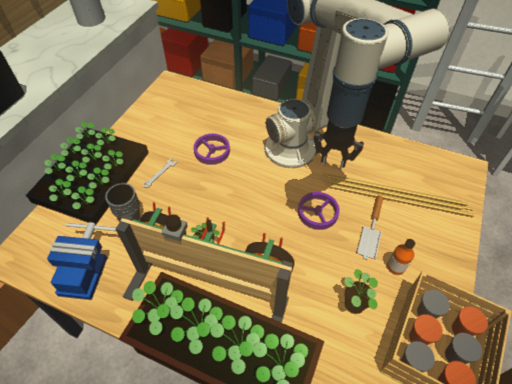

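```bash
python3 -c "
from cell import bot
print(bot.hand_in())"
```

```text
the job is handed in; nothing more can be done
None
```

Both loose wheels are hung on the rack and the bar is shut over them. The job was handed in at about 47 s of the 210 s allowed. Only two of the three wheels were there at this start, and I left the two purple look-alikes alone.

- **Bar and lock:** I tried the bar first and it stopped after about 1.7 mm, so it was locked. A quarter turn of the knob (90°) freed it, and I slid it about 90 mm to its open stop.
- **Wheels:** One wheel hangs on hook 1 and the other on hook 3. Hook 2 is empty. Each was lowered flat, with the two rod tips of its hook in one gap between spokes, and then let go so that it swung down.
- **Closing:** The bar is back at its shut stop. The grip measured 0.3 mm from the shut position, pressing with about 12 N.

The last pictures, from both cameras, show each wheel's rim over both rods of its hook, with a green finger above each. The seedlings, pot stack and tin are all upright where they were, and the robot is clear and touching nothing. The highest wrist force I read was about 16 N, but I only read it at the end of each move.

No check failed. The network did not report the black wheels on the first try and also marked the purple ones, so I confirmed the wheels by colour and by overlaying their known size. I did not check separately that the hung wheels had stopped swinging.

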